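# Price-label the filling knives

### The arm

A 7-joint arm with a two-finger parallel gripper is mounted at the origin on the work surface. World frame = base frame: x ahead of the robot, y to its left, z up, the work surface at z = 0. Lengths are in m, angles in degrees, forces in N, time in s.
With the tool pointing down it reaches from about 0.35 to 0.9 m from the base axis. Payload 8.1 kg.
Tool frame: the origin (TCP) lies at the very end of the fingers, on their centre line; the grasp point (between the pads) lies 19 mm behind it; z points along the fingers, y is the line along which they close (so a half turn about z gives the same grasp; the last joint's range is limited). The gripper opens to 92 mm and grips with 3 to 60 N. Pads are 19 mm wide; open, the fingers measure 130 mm over their backs; the gripper's body (75 mm by 190 mm) begins 47 mm behind the grasp point.
Start: joints at [-76.582, 24.895, 1.432, 90.138, -0.665, 64.973, -4.303], TCP at [0.207, 0.59, 0.227] pointing down, gripper open.
Joint ranges: [-149.89, 149.89], [-25.12, 119.58], [-72.63, 75.52], [4.76, 147.25], [-75.54, 255.54], [6.69, 114.76], [-157.13, 157.13]. Speed limits (degrees/s): [127.2, 127.2, 172.46, 172.46, 180, 180, 180].

### API

Orientations are given as [roll, pitch, yaw] about the fixed x, y, z axes, in that order (R = Rz(yaw) Ry(pitch) Rx(roll)).
In Python, from rig import * gives the robot as it stands. The module is installed in compiled form; this text tells all that it offers.
- The arm moves only by the shell command python3 -m creep 'ROWS' [FORCE]. ROWS is text: rows parted by semicolons, each of 7 numbers parted by spaces: the shift along the tool's x, y, z in mm, then the turn, a rotation vector about the tool's x, y, z in rad, then the opening, from 0 (shut) to 1 (fully open). A call has 1 to 8 rows; each row shifts and turns the commanded pose from where the row before left it, along the tool's axes as they then stand; what a row does not reach is not made up. A row lasts 1/10 s, in which the tool goes at most 50 mm and 8.59 degrees, less where a joint would pass 70% of its speed; a pose out of reach is approached as far as the arm can. A call with a gripper value outside its range is refused whole. The fingers move at their own pace and stop on an object; FORCE is the grip in N (left out, the last holds). Time passes only in rows, so rows that do not move let the fingers close. It gives the time, the measured TCP pose, the force, the opening and the grip force at its end, in the units of the state.
- get_state(): the state, without advancing time (a new reading comes with each control period).
- camera(name): name is "scene" or "top"; returns (picture, depth): 400x640x3 uint8, red, green, blue; 400x640 float32, m along the optical axis (not along the pixel's ray), 0 where there is no reading.
- calibration(name): a dict with "fx", "fy", "cx", "cy" (pixels), "camera_from_world" (4x4, takes a point from world to camera coordinates). Camera axes: x right, y up, looking along -z (the intrinsics and any distortion apply to the point x, -y, -z); pixel columns grow to the right and rows downward; lengths in m; the calibration is good to about 2 mm. A picture is of the moment at which its call begins. calibration takes no time and is no camera call.
- finish_job(): hands the job in; it is judged then, once.
The state is a dict: "t": time; "joint_pos": joint angles; "dq": joint speeds; "tau": joint torques, N m; "ee_pos": TCP position; "ee_rot": TCP orientation; "wrist_force": force on the tool from outside, world axes, zero at the start; "moment": the same for the moment, N m; "opening": finger opening in m; "grasp_force": force on a finger pad.
Only numpy, scipy, OpenCV 4.12 (cv2) and the standard library are available. Lean on these libraries where they do the work, as an engineer would, in place of code of your own. Each camera call takes 0.05 s, during which the arm holds its last target. There are 200 camera calls.

### The job

Label the filling knives waiting on the cardboard sheet, one at a time from the narrowest blade to the widest: press the handle down past the sprung jaw until it sits fully in the labeller's clip, midway between its ends, let go, swing the labeller's lever right to its stop and let it spring back, then pull the knife out and lay it flat inside the white tray before taking the next. Leave the other things on the counter where they are.

Things in the scene. Friction and masses are not known exactly. Their poses are not given: they have to be found in the camera images.
- mat: brown cardboard sheet, 300 (x) x 330 (y) x 4 mm, fixed, on the robot's left; the knives wait on it side by side, handles roughly along its x axis, blades away from the robot. Origin: centre of its underside
- labeller: bench labeller, fixed: grey base plate 12 mm thick (x -85 to 105, y -70 to 60 mm) with two steel forks, and a blue housing (x -15 to 140, y -70 to -240 mm, 90 mm high; the paper label roll on it, to 110 mm, is look only). Axes parallel to the cradle's. Origin: on the table under the cradle point
- cradle (a point): axis point of a fully seated handle, 55 mm above the table, midway between the two forks; x along the handle, z up. Forks 14 mm thick, centred 32 mm each way along x; the 50 mm between them is open on both y sides down to 25 mm below this point (room for fingers closing along y)
- fork_floor (a point): middle of the slot floors, 10 mm below the cradle point. Each fork has a slot 23 mm wide (y), open upward; prongs rise above the cradle point by 22 mm on the -y side, 4 mm on the +y side. Push a handle straight down into both slots; a blade may point either way along x
- jaw (a joint): sprung hinged jaw of the clip: orange arms, two smooth white noses (one per fork, 10 mm thick, centres 14 mm above the cradle point, 7 mm to its +y side). 0 = closed, grows to about 0.15 as a handle passes. Pushing a handle down past it takes some 4 to 12 N, pulling it up about as much; it snaps back by itself
- lever (a joint): the labeller's sprung advance lever, rad: 0 = at rest (a spring holds it there), 1.0 = at its stop. It turns about a vertical axis at lever_pivot, counter-clockwise from above as the value grows, and springs back when let go. Takes about 1 to 4 N at the post
- lever_pivot (a point): point on the lever's vertical axis, on top of the housing, 100 mm above the table; frame parallel to the cradle's
- lever_post (a point): centre of the top of the lever's upright post (steel with a red sleeve, 14 to 17 mm diameter), 156 mm above the table, standing 110 mm from the pivot axis; free to push or grip from 115 mm up. At rest it stands (-59, +93) mm from the pivot in the cradle's x, y; at the stop (-110, 0) mm
- tray: white open tray for the labelled knives, fixed, on the robot's right: 270 (x) x 220 (y) mm outside, walls 5 mm thick and 16 mm high, floor 5 mm thick. Origin: centre of its underside
- knife_narrow: filling knife with a 30 mm wide steel blade and a round yellow handle (the narrow one; may be absent). Origin: centre of the handle on its axis; x towards the blade, z normal to it. Handle 20 mm diameter, round for 53 mm each way; collars 24 (y) x 20 (z) mm at 53 to 65 mm each end; blade 3 mm thick, x 65 to 155 mm. About 90 g. Lying flat, the axis is 10 mm up; either face may be up
- knife_narrow_tip (a point): middle of the blade's front edge of the narrow knife
- knife_medium: filling knife with a 45 mm wide steel blade and a round red handle (the medium one; may be absent). Origin: centre of the handle on its axis; x towards the blade, z normal to it. Handle 20 mm diameter, round for 53 mm each way; collars 24 (y) x 20 (z) mm at 53 to 65 mm each end; blade 3 mm thick, x 65 to 155 mm. About 90 g. Lying flat, the axis is 10 mm up; either face may be up
- knife_medium_tip (a point): middle of the blade's front edge of the medium knife
- knife_wide: filling knife with a 60 mm wide steel blade and a round green handle (the wide one; may be absent). Origin: centre of the handle on its axis; x towards the blade, z normal to it. Handle 20 mm diameter, round for 53 mm each way; collars 24 (y) x 20 (z) mm at 53 to 65 mm each end; blade 3 mm thick, x 65 to 155 mm. About 90 g. Lying flat, the axis is 10 mm up; either face may be up
- knife_wide_tip (a point): middle of the blade's front edge of the wide knife
- tin_a: bystander: small paint tin, blue label, 72 mm diameter, 90 mm high; loose; origin: centre of its underside
- tin_b: bystander: small paint tin, green label, 72 mm diameter, 90 mm high; loose; origin: centre of its underside
- tape_roll: bystander: roll of yellow masking tape, lying, 96 mm diameter, 25 mm high; loose; origin: centre of its underside
- sanding_block: bystander: orange sanding block 100 x 60 x 30 mm; loose; origin: centre of its underside
- tape_roll2: bystander: roll of blue tape, lying, 92 mm diameter, 36 mm high; loose; origin: centre of its underside
- screw_box: bystander: open cardboard box 90 x 70 x 35 mm; loose; origin: centre of its underside
- mixing_cup: bystander: grey mixing cup, 80 mm diameter at the rim, 75 mm high; loose; origin: centre of its underside

How it is judged:
By the outcome, as a careful person would: the job done as asked, in the order asked, and still so for the second after the job is handed in, with the robot touching nothing.
Of knife_narrow, knife_medium, knife_wide only 2 to 3 are there at a start; the rules pass over those that are not, and their reading is None.
At some moment in a run one of knife_narrow, knife_medium, knife_wide may be knocked a few centimetres aside while the robot is not near it.
Once in a run the grip may slacken for a moment while it holds something.
It also fails if it takes over 210 s, if anything falls off the work surface, if the arm or the gripper's body presses on something with over 40 N, if the wrist force passes 120 N, or if a joint passes its speed limit or range.

## Working session

There is one attempt and no reset: what is moved stays moved. The work goes in short steps, Python scripts to look and compute and a shell command to move; the robot and the scene stay as the last step left them, time stands still between calls to the robot, and variables do not carry over. Pictures are saved under pics/ and viewed, at most 14 in all, crops included, and the job is handed in when it is done.

```bash
ls; mkdir -p pics; python3 - <<'E'
from rig import *
import cv2
for n in ("top","scene"):
    p,d=camera(n); cv2.imwrite(f"pics/{n}0.png",p[:,:,::-1])
    c=calibration(n); print(n,c)
s=get_state(); print(s)
E
```

```text
pics
top {'fx': 370.432085203129, 'fy': 370.432085203129, 'cx': 316.1613914055395, 'cy': 198.2938042101956, 'camera_from_world': array([[ 0.0253781 , -0.99963452, -0.00931558,  0.01079973],
       [ 0.98368387,  0.02331075,  0.17838906, -0.54406633],
       [-0.17810671, -0.01369077,  0.98391593, -1.03427867],
       [ 0.        ,  0.        ,  0.        ,  1.        ]])}
scene {'fx': 389.3571744613314, 'fy': 389.3571744613314, 'cx': 319.6816163044621, 'cy': 193.883462751552, 'camera_from_world': array([[ 0.70136246,  0.71278159,  0.00575362, -0.38076799],
       [-0.51590418,  0.50203613,  0.69412002,  0.18102697],
       [ 0.49186745, -0.48979804,  0.7198363 , -1.49010624],
       [ 0.        ,  0.        ,  0.        ,  1.        ]])}
{'t': 0.1, 'joint_pos': array([-76.58165948,  24.93239077,   1.43078627,  90.18403451,
        -0.6637714 ,  64.9723767 ,  -4.30300632]), 'dq': array([ 0.12789915, -0.17042664,  0.0115125 , -0.26721157, -0.0360371 ,
        0.03259521,  0.02914715]), 'tau': array([ 3.37850463e-03, -6.69118023e+01,  9.88117866e-01, -3.15147507e+01,
       -6.04830589e-02,  3.73361260e-02,  4.45786623e-05]), 'ee_pos': array([0.20644293, 0.58943904, 0.22602318]), 'ee_rot': array([-1.79919895e+02,  8.07906357e-03,  1.60699497e+02]), 'wrist_force': array([-0.72060987, -0.04995242, -0.07025157]), 'moment': array([-0.0339953 ,  0.05713439, -0.00822852]), 'grasp_force': 0.0, 'opening': 0.09180241413081842}
```

View pics/top0.png

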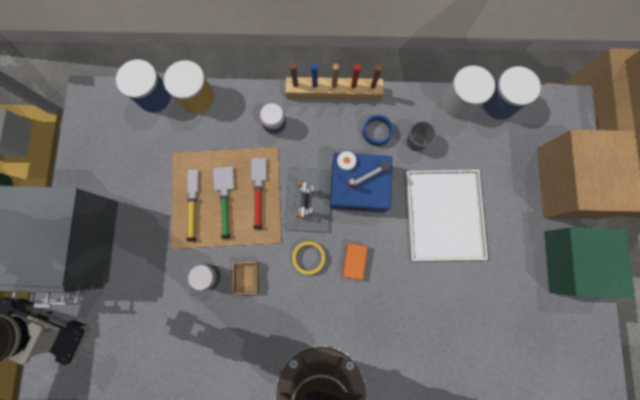

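View pics/scene0.png

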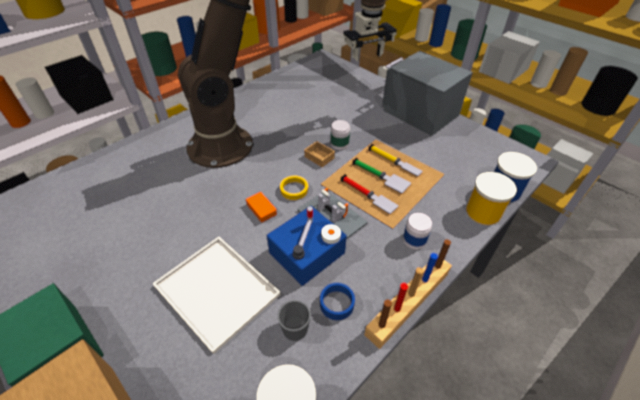

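Top view: yellow (narrow) handle near (192,220), green (wide) (225,215), red (medium) (258,208); labeller forks near (305,187)/(305,212), housing (362,182), lever post near (352,183), tray (446,215). The scene view shows the same layout, with three knives, blades away from the robot. Next I measure.

```bash
cat > h.py <<'E'
from rig import *
import cv2, numpy as np
def pt(n,u,v,z):
    "pixel -> world on plane z"
    c=calibration(n); T=c["camera_from_world"]; R=T[:3,:3]; o=-R.T@T[:3,3]
    u=np.asarray(u,float); v=np.asarray(v,float)
    d=np.stack([(u-c["cx"])/c["fx"],-(v-c["cy"])/c["fy"],-np.ones_like(u)],-1)@R
    return o+d*((z-o[2])/d[...,2])[...,None]
def mask(p,lo,hi):
    return cv2.inRange(cv2.cvtColor(p,cv2.COLOR_RGB2HSV),lo,hi)
def blobs(m,amin=8):
    n,l,s,c=cv2.connectedComponentsWithStats(m)
    return sorted([(s[i,4],c[i],l==i) for i in range(1,n) if s[i,4]>=amin],key=lambda t:-t[0])
COL={"narrow":[(22,120,90),(34,255,255)],"medium":[(0,140,70),(6,255,255)],"wide":[(45,90,40),(80,255,255)]}
E
python3 - <<'E'
from h import *
p,d=camera("top"); cv2.imwrite("pics/t1.png",p[:,:,::-1])
for k,(lo,hi) in COL.items():
    for a,c,_ in blobs(mask(p,lo,hi)): print(k,a,c.round(1),pt("top",*c,0.02).round(4))
for a,c,m in blobs(mask(p,(105,120,50),(125,255,255)),300):
    r=cv2.minAreaRect(cv2.findContours(m.astype(np.uint8),0,1)[0][0]); b=cv2.boxPoints(r); print("blue",a,c,pt("top",b[:,0],b[:,1],.09).round(4))
w=mask(p,(0,0,170),(180,50,255))
for a,c,m in blobs(w,600):
    r=cv2.minAreaRect(cv2.findContours(m.astype(np.uint8),0,1)[0][0]); b=cv2.boxPoints(r); print("white",a,c,pt("top",b[:,0],b[:,1],.016).round(4))
cv2.imwrite("pics/t1c.png",cv2.resize(p[145:240,280:400,::-1],None,fx=6,fy=6,interpolation=cv2.INTER_CUBIC))
q,_=camera("scene");cv2.imwrite("pics/s1c.png",cv2.resize(q[180:280,255:385,::-1],None,fx=6,fy=6,interpolation=cv2.INTER_CUBIC))
E
```

```text
narrow 287 [308.2 257.5] [0.3728 0.0432 0.02  ]
narrow 193 [191.2 219. ] [0.4772 0.3958 0.02  ]
medium 211 [257.5 207.4] [0.517  0.1995 0.02  ]
medium 93 [355.5  73.6] [ 0.9568 -0.0908  0.02  ]
wide 3857 [598.8 263.7] [ 0.3763 -0.7972  0.02  ]
wide 199 [224.6 216.7] [0.4866 0.2964 0.02  ]
wide 20 [559.1 281.4] [ 0.3233 -0.6785  0.02  ]
wide 18 [563.3 273. ] [ 0.3471 -0.6926  0.02  ]
blue 2329 [361.65779304 185.03520824] [[ 0.5143 -0.017   0.09  ]
 [ 0.668  -0.0203  0.09  ]
 [ 0.6648 -0.1892  0.09  ]
 [ 0.5115 -0.1817  0.09  ]]
white 6260 [445.44025559 216.3884984 ] [[ 0.6406 -0.2516  0.016 ]
 [ 0.6511 -0.4849  0.016 ]
 [ 0.3816 -0.4756  0.016 ]
 [ 0.3713 -0.2522  0.016 ]]
white 1171 [519.66524338  85.04782237] [[ 0.932  -0.5279  0.016 ]
 [ 1.0221 -0.6148  0.016 ]
 [ 0.9269 -0.6961  0.016 ]
 [ 0.8393 -0.6095  0.016 ]]
white 1155 [473.83809524  84.0978355 ] [[ 0.9917 -0.407   0.016 ]
 [ 0.9942 -0.5316  0.016 ]
 [ 0.8709 -0.5243  0.016 ]
 [ 0.8683 -0.402   0.016 ]]
white 1125 [135.18755556  77.70133333] [[0.991  0.6869 0.016 ]
 [0.9936 0.5595 0.016 ]
 [0.8721 0.5469 0.016 ]
 [0.8695 0.672  0.016 ]]
white 1120 [183.15892857  78.48482143] [[0.9906 0.5298 0.016 ]
 [0.9931 0.4061 0.016 ]
 [0.8718 0.3963 0.016 ]
 [0.8693 0.5178 0.016 ]]
```

View pics/t1c.png

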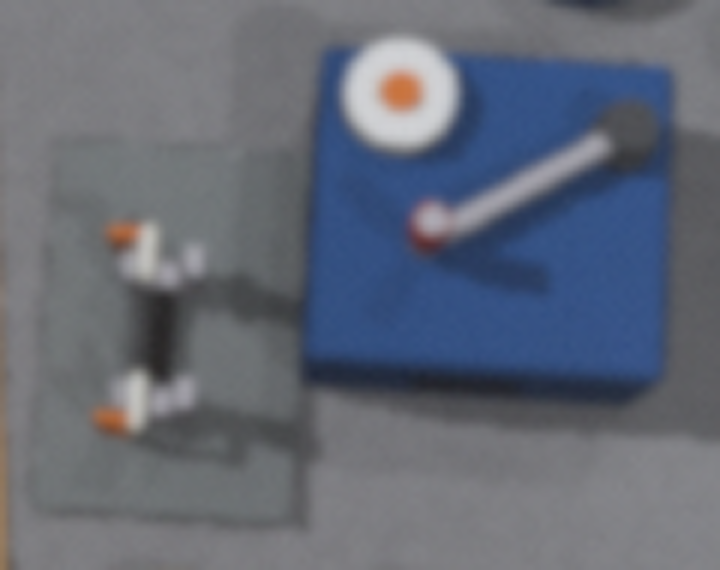

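View pics/s1c.png

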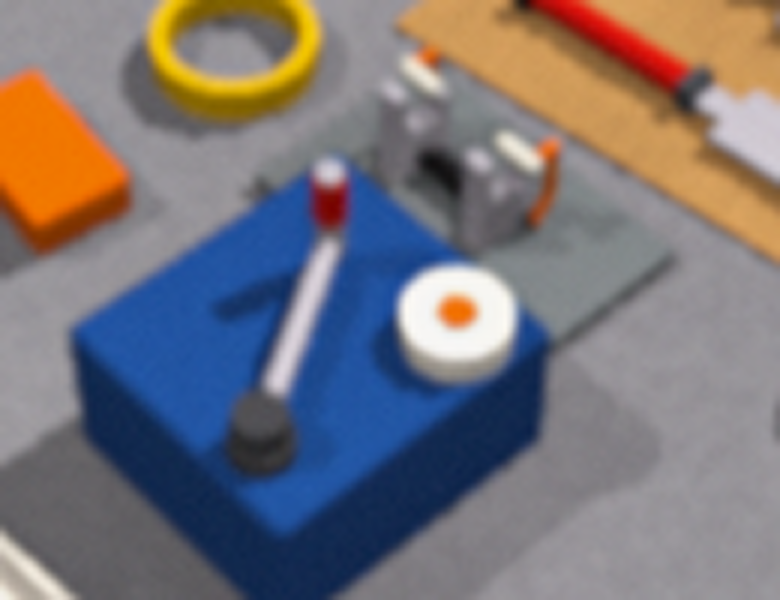

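The crops show the noses at crop (148,250),(137,402) in top and (424,76),(520,152) in scene; the red post top is at (432,218)/(330,172), base plate corners are clear. I triangulate these.

```bash
cat > m.py <<'E'
from h import *
p,_=camera("top");q,_=camera("scene")
def tri(a,b):
    f=lambda u,n:(pt(n,*u,0.),pt(n,*u,.2))
    (a0,a1),(b0,b1)=f(a,"top"),f(b,"scene")
    da=a1-a0;db=b1-b0
    s=np.linalg.lstsq(np.stack([da,-db],1),b0-a0,rcond=None)[0]
    A=a0+s[0]*da;B=b0+s[1]*db
    return (A+B)/2,np.linalg.norm(A-B)*1e3
T=lambda x,y:((x+.5)/6-.5+280,(y+.5)/6-.5+145)
S=lambda x,y:((x+.5)/6-.5+255,(y+.5)/6-.5+180)
for n,a,b,z in [("noseF",(148,250),(520,152),.069),("noseN",(137,402),(424,76),.069),("post",(432,216),(330,172),.156),
   ("hous nl",(308,360),(345,150),.09),("hous fr",(668,70),(280,538),.09),("hous nr",(660,375),(75,335),.09),("hous fl",(327,50),(545,345),.09),("base fl",(52,138),(675,257),.012)]:
    print(n,*[x for x in tri(T(*a),S(*b))],"planes",pt("top",*T(*a),z).round(4),pt("scene",*S(*b),z).round(4))
for n,a,z in [("base nl",(38,512),.012),("base nr",(303,525),.012)]: print(n,pt("top",*T(*a),z))
# white noses by mask
m=mask(p,(0,0,190),(180,60,255));
for a,c,_ in blobs(m,3):
    if 280<c[0]<320 and 160<c[1]<235: print("nm",a,c,pt("top",*c,.069))
# knives: handle colour + dark collars axis
for k,(lo,hi) in COL.items():
    mm=mask(p,lo,hi);mm[:,:160]=0;mm[:,285:]=0
    a,c,m=blobs(mm)[0]; ys,xs=np.nonzero(m); w=pt("top",xs,ys,.018)[:,:2]; ev,V=np.linalg.eigh(np.cov(w.T)); ax=V[:,1]*np.sign(V[0,1])
    t=(w-w.mean(0))@ax
    mq=mask(q,lo,hi);mq[:140]=0;mq[215:]=0;mq[:,:330]=0;bq=blobs(mq)
    print(k,w.mean(0).round(4),"ang",np.degrees(np.arctan2(ax[1],ax[0])).round(2),"len",t.min(),t.max(),"scene",[(x[0],pt("scene",*x[1],.018).round(4)) for x in bq[:2]])
E
python3 m.py
```

```text
noseF [0.5739902  0.05958197 0.07417478] 1.748697533463987 planes [0.5745 0.0591 0.069 ] [0.5714 0.064  0.069 ]
noseN [0.50097695 0.06307219 0.07296646] 3.043697568766725 planes [0.5006 0.0621 0.069 ] [0.4991 0.0672 0.069 ]
post [ 0.57335683 -0.06975304  0.15950244] 0.06223894753018642 planes [ 0.5742 -0.07    0.156 ] [ 0.571  -0.0677  0.156 ]
hous nl [ 0.52112979 -0.01562775  0.09126929] 6.526321736972275 planes [ 0.5193 -0.0182  0.09  ] [ 0.5221 -0.0121  0.09  ]
hous fr [ 0.66453558 -0.18770264  0.0876804 ] 0.49824978933192393 planes [ 0.6637 -0.1875  0.09  ] [ 0.6658 -0.1885  0.09  ]
hous nr [ 0.51692789 -0.18175729  0.08829358] 1.8288090199072942 planes [ 0.5161 -0.1822  0.09  ] [ 0.5186 -0.1818  0.09  ]
hous fl [ 0.67158318 -0.02537846  0.08306947] 1.5455855021333962 planes [ 0.6699 -0.0246  0.09  ] [ 0.6745 -0.0302  0.09  ]
base fl [0.6439084  0.11178907 0.00848405] 3.667898859109108 planes [0.6442 0.1129 0.012 ] [0.6447 0.1076 0.012 ]
base nl [0.45239129 0.11239602 0.012     ]
base nr [ 0.44916581 -0.01934435  0.012     ]
nm 5 [302. 211.] [0.50222974 0.06332295 0.069     ]
narrow [0.4775 0.3966] ang 3.71 len -0.05385024143688632 0.051885920052270065 scene [(np.int32(222), array([0.8655, 0.4185, 0.018 ])), (np.int32(129), array([0.4721, 0.3985, 0.018 ]))]
medium [0.5174 0.1999] ang 3.05 len -0.05314288153297197 0.05333210209066683 scene [(np.int32(149), array([0.5145, 0.2002, 0.018 ]))]
wide [0.4872 0.297 ] ang 6.63 len -0.05240318111802937 0.053826587790308696 scene [(np.int32(134), array([0.4833, 0.2978, 0.018 ])), (np.int32(83), array([0.8204, 0.8516, 0.018 ]))]
```

```bash
cat > go.py <<'E'
# shift needed (tool mm) to reach x y z [yaw], turning first (tool z rad)
from h import *
from scipy.spatial.transform import Rotation as Ro
import sys
a=[float(v) for v in sys.argv[1:]]; s=get_state()
R=Ro.from_euler("xyz",s["ee_rot"],degrees=True)
yaw=a[3] if len(a)>3 else s["ee_rot"][2]
G=Ro.from_euler("xyz",[180,0,yaw],degrees=True)
d=np.array(a[:3])-s["ee_pos"]
print("now",s["ee_pos"].round(4),s["ee_rot"].round(2),"t",round(s["t"],1),"F",s["wrist_force"].round(1),"open",round(s["opening"],4),"J7",s["joint_pos"][6].round(0))
print("turn",(R.inv()*G).as_rotvec().round(4),"shift after turn",(G.inv().apply(d)*1e3).round(1),"before turn",(R.inv().apply(d)*1e3).round(1))
E
python3 go.py .475 .3975 .1 183.7
```

```text
now [0.2065 0.5897 0.2265] [-179.97    0.    160.7 ] t 0.3 F [-0.6  0.1  0.4] open 0.0921 J7 -4.0
turn [-5.000e-04 -1.000e-04 -4.015e-01] shift after turn [-255.5 -209.1  126.5] before turn [-316.9  -92.6  126.5]
```

```bash
python3 -m creep '-40 -12 5 0 0 0 1;-40 -12 5 0 0 0 1;-40 -12 10 0 0 0 1;-40 -12 10 0 0 0 1;-40 -12 15 0 0 0 1;-40 -12 15 0 0 0 1;-40 -12 20 0 0 0 1;-36 -8 20 0 0 0 1'; python3 -m creep '0 0 10 0 0 -0.1 1;0 0 10 0 0 -0.1 1;0 0 6 0 0 -0.1 1;0 0 0 0 0 -0.1 1;0 0 0 0 0 0 1;0 0 0 0 0 0 1;0 0 0 0 0 0 1'; python3 go.py .475 .3975 .1 183.7; python3 m.py | tail -3
```

```text
t: 1.1
ee_pos: [0.4762, 0.3969, 0.1263]
ee_rot: [180.0, 0.0, 160.6]
wrist_force: [-0.0, 0.6, -0.5]
opening: 0.0921
grasp_force: 0.0
t: 1.8
ee_pos: [0.4745, 0.3987, 0.1009]
ee_rot: [180.0, 0.0, -176.5]
wrist_force: [0.7, 0.1, -0.2]
opening: 0.0919
grasp_force: 0.0
now [0.4745 0.3987 0.1009] [ 1.7999e+02  2.0000e-02 -1.7651e+02] t 1.8 F [ 0.7  0.1 -0.2] open 0.0919 J7 48.0
turn [ 0.0002  0.0003 -0.0037] shift after turn [-0.4 -1.3  0.9] before turn [-0.4 -1.3  0.9]
narrow [0.441 0.394] ang 5.28 len -0.017149416722648254 0.015993089546145502 scene [(np.int32(235), array([0.8671, 0.4195, 0.018 ])), (np.int32(123), array([0.4729, 0.3984, 0.018 ]))]
medium [0.5179 0.1999] ang 3.1 len -0.05356329039130295 0.052828075139447 scene [(np.int32(151), array([0.5137, 0.2001, 0.018 ]))]
wide [0.4856 0.2971] ang 5.97 len -0.0507363961332042 0.052619052459693345 scene [(np.int32(143), array([0.4814, 0.2984, 0.018 ])), (np.int32(80), array([0.8199, 0.8522, 0.018 ]))]
```

```bash
python3 -m creep '0 -1 30 0 0 0 1;0 0 30 0 0 0 1;0 0 20 0 0 0 1;0 0 9 0 0 0 1;0 0 4 0 0 0 1;0 0 0 0 0 0 1'; python3 -m creep '0 0 0 0 0 0 0;0 0 0 0 0 0 0;0 0 0 0 0 0 0;0 0 0 0 0 0 0;0 0 0 0 0 0 0;0 0 0 0 0 0 0' 45
```

```text
t: 2.5
ee_pos: [0.4746, 0.3978, 0.008]
ee_rot: [180.0, 0.0, -176.4]
wrist_force: [0.1, -0.1, -0.6]
opening: 0.0921
grasp_force: 0.0
t: 3.1
ee_pos: [0.4745, 0.3976, 0.0078]
ee_rot: [180.0, 0.0, -176.4]
wrist_force: [0.5, -0.0, -0.7]
opening: 0.0482
grasp_force: 0.0
```

```bash
python3 -m creep '0 0 0 0 0 0 0;0 0 0 0 0 0 0;0 0 0 0 0 0 0;0 0 0 0 0 0 0;0 0 0 0 0 0 0;0 0 0 0 0 0 0'; python3 -m creep '0 0 -20 0 0 0 0;0 0 -30 0 0 0 0;0 0 -40 0 0 0 0;0 0 -40 0 0 0 0;0 0 -10 0 0 0 0;0 0 0 0 0 0 0'; python3 go.py .5375 .053 .148 178.3
```

```text
t: 3.7
ee_pos: [0.4745, 0.3976, 0.0077]
ee_rot: [180.0, 0.0, -176.4]
wrist_force: [-1.0, 0.5, -0.9]
opening: 0.0188
grasp_force: 45.0
t: 4.3
ee_pos: [0.4753, 0.3983, 0.1495]
ee_rot: [179.9, 0.2, -176.4]
wrist_force: [0.6, -1.1, -0.8]
opening: 0.0186
grasp_force: 45.0
now [0.4753 0.3983 0.1495] [ 1.7987e+02  1.6000e-01 -1.7639e+02] t 4.3 F [ 0.6 -1.1 -0.8] open 0.0186 J7 48.0
turn [0.0024 0.0026 0.0926] shift after turn [ -72.4 -343.3    1.5] before turn [ -40.4 -348.5    0.8]
```

```bash
python3 -m creep '-5 -44 0 0 0 0 0;-5 -44 0 0 0 0 0;-5 -44 0 0 0 0 0;-5 -44 0 0 0 0 0;-5 -44 0 0 0 0 0;-5 -44 0 0 0 0 0;-5 -44 0 0 0 0 0;-5 -40 0 0 0 0 0'; python3 -m creep '0 0 5 0 0 0.093 0;0 0 10 0 0 0 0;0 0 15 0 0 0 0;0 0 10 0 0 0 0;0 0 0 0 0 0 0;0 0 0 0 0 0 0';  python3 go.py .5375 .053 .108 178.3; python3 - <<'E'
from h import *
p,_=camera("top");q,_=camera("scene")
cv2.imwrite("pics/t2c.png",cv2.resize(p[135:245,250:380,::-1],None,fx=5,fy=5,interpolation=cv2.INTER_CUBIC))
cv2.imwrite("pics/s2c.png",cv2.resize(q[150:260,275:405,::-1],None,fx=5,fy=5,interpolation=cv2.INTER_CUBIC))
E
```

```text
t: 5.1
ee_pos: [0.5351, 0.0502, 0.1457]
ee_rot: [-180.0, -0.2, -176.4]
wrist_force: [1.4, 0.0, -1.4]
opening: 0.0187
grasp_force: 45.0
t: 5.7
ee_pos: [0.5359, 0.0535, 0.1072]
ee_rot: [-180.0, -0.1, 178.4]
wrist_force: [0.2, -1.2, -0.1]
opening: 0.0186
grasp_force: 45.0
now [0.5359 0.0535 0.1072] [-1.7999e+02 -7.0000e-02  1.7840e+02] t 5.7 F [ 0.2 -1.2 -0.1] open 0.0186 J7 79.0
turn [-0.0001 -0.0013  0.0018] shift after turn [-1.6 -0.4 -0.8] before turn [-1.6 -0.5 -0.8]
```

View pics/t2c.png

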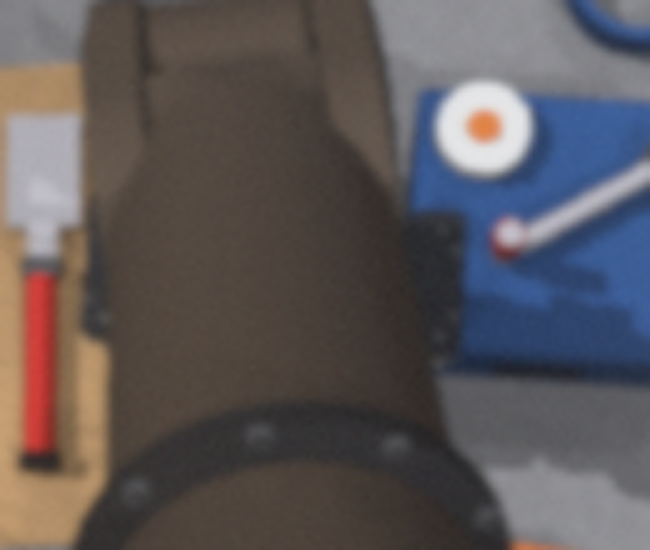

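View pics/s2c.png

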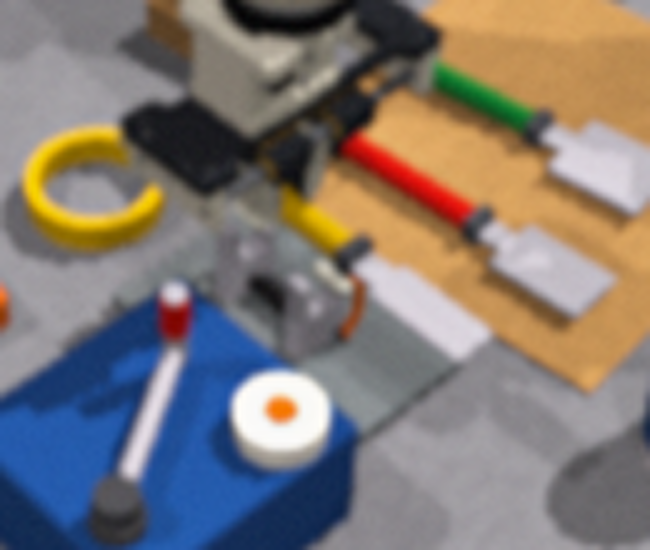

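Top is hidden by the arm; the scene crop shows the held yellow knife level over the clip, tip middle near (472,338), collar near (358,252). I compare these with where the TCP says they are.

```bash
python3 - <<'E'
from h import *
S=lambda x,y:((x+.5)/5-.5+275,(y+.5)/5-.5+150)
s=get_state();print(s["ee_pos"])
z=.1135
for n,c in [("tip corners",(492,333)),("",(458,360)),("tip mid",(475,346)),("collar",(357,252)),("bladeroot L",(378,258)),("R",(352,290))]:
    print(n,pt("scene",*S(*c),z).round(4))
q,_=camera("scene")
m=mask(q,(22,120,90),(34,255,255));m[:,:325]=0;m[:180]=0
for a,c,mm in blobs(m,5): print(a,c,pt("scene",*c,z))
cv2.imwrite("pics/s3c.png",cv2.resize(q[170:230,310:390,::-1],None,fx=10,fy=10,interpolation=cv2.INTER_CUBIC))
E
```

```text
[0.5365815 0.0532689 0.1080129]
tip corners [0.69   0.0659 0.1135]
 [0.6896 0.037  0.1135]
tip mid [0.6896 0.0516 0.1135]
collar [0.5941 0.0572 0.1135]
bladeroot L [0.606  0.0625 0.1135]
R [0.6125 0.0331 0.1135]
406 [482.40394089 209.71428571] [0.89414882 0.31057192 0.1135    ]
79 [337.2278481  194.06329114] [0.559382   0.05625449 0.1135    ]
14 [498.14285714 213.35714286] [0.93268144 0.3302127  0.1135    ]
6 [504.16666667 204.66666667] [0.92852705 0.37405738 0.1135    ]
```

View pics/s3c.png

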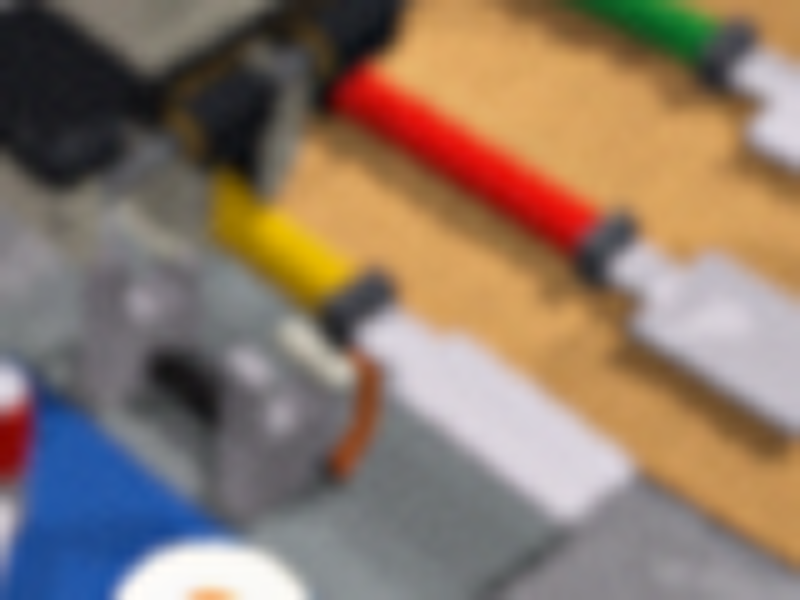

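```bash
python3 -m creep '0 0 10 0 0 0 0;0 0 10 0 0 0 0;0 0 5 0 0 0 0;0 0 0 0 0 0 0'; python3 -m creep '0 0 4 0 0 0 0;0 0 4 0 0 0 0;0 0 0 0 0 0 0';python3 -m creep '0 0 4 0 0 0 0;0 0 0 0 0 0 0'
```

```text
t: 6.25
ee_pos: [0.5355, 0.0527, 0.0815]
ee_rot: [-180.0, -0.1, 178.3]
wrist_force: [-0.2, 0.3, -0.8]
opening: 0.0189
grasp_force: 45.0
t: 6.55
ee_pos: [0.5365, 0.0531, 0.0745]
ee_rot: [180.0, 0.0, 178.3]
wrist_force: [0.6, 0.5, -1.9]
opening: 0.0187
grasp_force: 45.0
t: 6.75
ee_pos: [0.5374, 0.0536, 0.0714]
ee_rot: [179.9, 0.1, 178.3]
wrist_force: [1.5, 1.8, 1.8]
opening: 0.019
grasp_force: 45.1
```

```bash
python3 -m creep '0 0 4 0 0 0 0;0 0 0 0 0 0 0';python3 -m creep '0 0 4 0 0 0 0;0 0 0 0 0 0 0';python3 -m creep '0 0 4 0 0 0 0;0 0 0 0 0 0 0'
```

```text
t: 6.95
ee_pos: [0.5376, 0.0537, 0.0673]
ee_rot: [179.9, 0.2, 178.3]
wrist_force: [2.0, 3.0, 2.5]
opening: 0.019
grasp_force: 45.1
t: 7.15
ee_pos: [0.5376, 0.0537, 0.0632]
ee_rot: [179.9, 0.1, 178.3]
wrist_force: [4.0, 3.9, 0.6]
opening: 0.0188
grasp_force: 45.1
t: 7.35
ee_pos: [0.5373, 0.0538, 0.059]
ee_rot: [179.9, 0.1, 178.3]
wrist_force: [3.0, 4.6, 1.4]
opening: 0.0191
grasp_force: 45.0
```

```bash
python3 -m creep '0 0.8 3 0 0 0 0;0 0 0 0 0 0 0';python3 -m creep '0 0 3 0 0 0 0;0 0 0 0 0 0 0';python3 -m creep '0 0 3 0 0 0 0;0 0 0 0 0 0 0';python3 -m creep '0 0 1 0 0 0 0;0 0 0 0 0 0 0'
```

```text
t: 7.55
ee_pos: [0.5367, 0.0539, 0.0555]
ee_rot: [180.0, 0.0, 178.3]
wrist_force: [4.0, 3.7, -1.4]
opening: 0.0187
grasp_force: 45.0
t: 7.75
ee_pos: [0.5363, 0.0539, 0.0522]
ee_rot: [180.0, -0.0, 178.3]
wrist_force: [3.3, 3.3, -4.2]
opening: 0.0186
grasp_force: 45.0
t: 7.95
ee_pos: [0.5359, 0.054, 0.0492]
ee_rot: [180.0, -0.1, 178.3]
wrist_force: [2.0, 5.2, -1.2]
opening: 0.0189
grasp_force: 45.0
t: 8.15
ee_pos: [0.5359, 0.0539, 0.0486]
ee_rot: [180.0, -0.0, 178.3]
wrist_force: [0.7, 5.1, 1.3]
opening: 0.0188
grasp_force: 45.0
```

```bash
python3 -m creep '0 0 1 0 0 0 0;0 0 0 0 0 0 0';python3 -m creep '0 0 1 0 0 0 0;0 0 0 0 0 0 0'; python3 - <<'E'
from h import *
q,_=camera("scene")
cv2.imwrite("pics/s4c.png",cv2.resize(q[170:245,300:400,::-1],None,fx=8,fy=8,interpolation=cv2.INTER_CUBIC))
E
```

```text
t: 8.35
ee_pos: [0.5359, 0.0539, 0.0484]
ee_rot: [180.0, -0.0, 178.3]
wrist_force: [-4.0, 4.6, 12.8]
opening: 0.0191
grasp_force: 45.0
t: 8.55
ee_pos: [0.536, 0.0539, 0.0483]
ee_rot: [180.0, -0.0, 178.3]
wrist_force: [-7.0, 3.7, 24.0]
opening: 0.0187
grasp_force: 45.0
```

View pics/s4c.png

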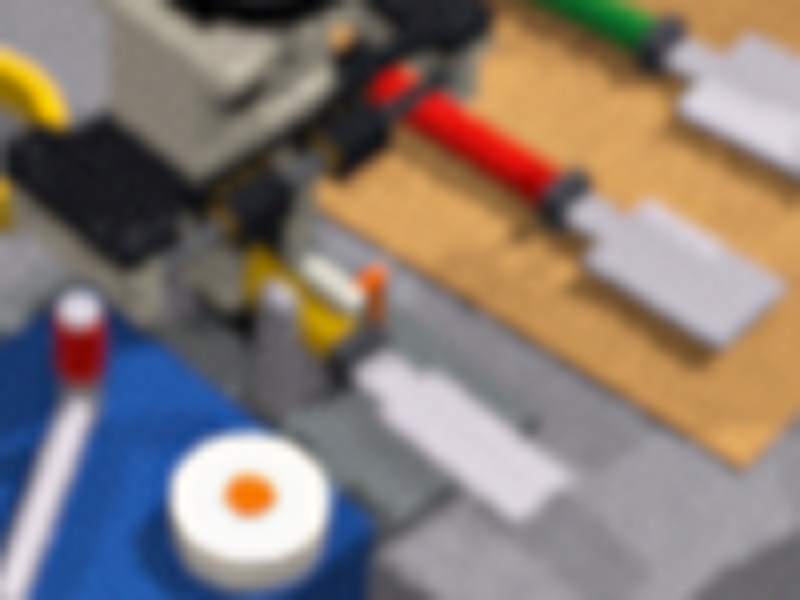

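Seated: contact turned rigid at TCP z 0.0485 (axis 0.055), and the scene crop shows the white nose closed over the handle. Releasing now.

```bash
python3 -m creep '0 0 -2 0 0 0 0;0 0 0 0 0 0 0.45;0 0 0 0 0 0 0.45;0 0 0 0 0 0 0.45;0 0 0 0 0 0 0.45;0 0 0 0 0 0 0.45'; python3 -m creep '0 0 -20 0 0 0 0.45;0 0 -30 0 0 0 0.45;0 0 -40 0 0 0 0.45;0 0 -20 0 0 0 0;0 0 0 0 0 0 0'; cat > knife.py <<'E'
from h import *
import sys
p,_=camera("top");q,_=camera("scene"); z=float(sys.argv[2])
lo,hi=COL[sys.argv[1]]
for n,im in (("top",p),("scene",q)):
    for a,c,m in blobs(mask(im,lo,hi),6):
        w=pt(n,*c,z)
        if .3<w[0]<.75 and -.5<w[1]<.45: print(n,a,c.round(1),w.round(4))
E
python3 knife.py narrow .063
python3 - <<'E'
from h import *
from scipy.spatial.transform import Rotation as Ro
s=get_state();print(s["ee_pos"],s["ee_rot"],s["opening"],s["t"])
post=np.array([.573,-.070]);yaw=np.radians(-1.7);c,n=np.cos(yaw),np.sin(yaw);R=np.array([[c,-n],[n,c]])
piv=post-R@[-.059,.093]
G=Ro.from_euler("xyz",[180,0,178.3],degrees=True);prev=None
for th in np.arange(0,1.01,.1):
    a=np.radians(122.39)+th;w=piv+R@(.110*np.array([np.cos(a),np.sin(a)]))+[0,.028]
    w=np.append(w,.13);print(round(th,1),w.round(4),(G.inv().apply(w-(s["ee_pos"] if prev is None else prev))*1e3).round(1));prev=w
E
```

```text
t: 9.2
ee_pos: [0.5362, 0.0533, 0.0485]
ee_rot: [-180.0, -0.0, 178.3]
wrist_force: [0.8, -0.9, 0.2]
opening: 0.0413
grasp_force: 0.0
t: 9.7
ee_pos: [0.5383, 0.0538, 0.1618]
ee_rot: [179.9, 0.3, 178.3]
wrist_force: [-0.0, -0.3, -0.2]
opening: 0.0297
grasp_force: 0.0
scene 334 [293.6 187. ] [0.4073 0.0152 0.063 ]
scene 101 [331.9 203.5] [0.5437 0.0518 0.063 ]
scene 18 [366.5 163.5] [0.4966 0.2698 0.063 ]
[0.53628975 0.05357396 0.15865336] [1.79995153e+02 2.28188393e-02 1.78287352e+02] 0.02160205207117499 9.8
0.0 [ 0.5731 -0.0421  0.13  ] [-39.6 -94.6  28.7]
0.1 [ 0.5639 -0.0482  0.13  ] [ 9.  -6.3 -0. ]
0.2 [ 0.5554 -0.0552  0.13  ] [ 8.3 -7.2 -0. ]
0.3 [ 0.5476 -0.0629  0.13  ] [ 7.5 -8.  -0. ]
0.4 [ 0.5407 -0.0714  0.13  ] [ 6.7 -8.7 -0. ]
0.5 [ 0.5346 -0.0806  0.13  ] [ 5.8 -9.3 -0. ]
0.6 [ 0.5295 -0.0903  0.13  ] [ 4.8 -9.9 -0. ]
0.7 [ 0.5253 -0.1005  0.13  ] [  3.8 -10.3  -0. ]
0.8 [ 0.5222 -0.1111  0.13  ] [  2.8 -10.6  -0. ]
0.9 [ 0.5202 -0.1219  0.13  ] [  1.7 -10.9  -0. ]
1.0 [ 0.5193 -0.1328  0.13  ] [  0.6 -11.   -0. ]
```

```bash
python3 -m creep '-20 -35 0 0 0 0 0;-20 -35 10 0 0 0 0;0 -10 19 0 0 0 0;0 0 0 0 0 0 0'; python3 -m creep '0 -7 0 0 0 0 0;0 -7 0 0 0 0 0;0 0 0 0 0 0 0'; python3 -m creep '9 -6 0 0 0 0 0;8 -7 0 0 0 0 0;7.5 -8 0 0 0 0 0;7 -9 0 0 0 0 0;0 0 0 0 0 0 0'; python3 -m creep '6 -9 0 0 0 0 0;5 -10 0 0 0 0 0;4 -10 0 0 0 0 0;3 -11 0 0 0 0 0;0 0 0 0 0 0 0';python3 -m creep '1 -11 0 0 0 0 0;0.5 -8 0 0 0 0 0;0 0 0 0 0 0 0'
```

```text
t: 10.2
ee_pos: [0.5715, -0.0302, 0.1261]
ee_rot: [-179.9, -0.4, 178.1]
wrist_force: [0.1, 0.5, -0.5]
opening: 0.0005
grasp_force: 0.0
t: 10.5
ee_pos: [0.5736, -0.042, 0.1303]
ee_rot: [-180.0, 0.0, 178.3]
wrist_force: [0.2, 0.2, -0.7]
opening: 0.0004
grasp_force: 0.0
t: 11.0
ee_pos: [0.5381, -0.0708, 0.1296]
ee_rot: [180.0, -0.2, 178.3]
wrist_force: [-3.1, 4.7, 1.4]
opening: 0.0007
grasp_force: 2.5
t: 11.5
ee_pos: [0.5204, -0.1115, 0.1297]
ee_rot: [-180.0, -0.1, 178.2]
wrist_force: [-1.5, 3.1, 0.3]
opening: 0.0005
grasp_force: 1.7
t: 11.8
ee_pos: [0.5196, -0.1299, 0.1297]
ee_rot: [-180.0, -0.0, 178.2]
wrist_force: [-2.9, 3.1, -0.2]
opening: 0.0002
grasp_force: 1.7
```

Near the stop; push on in small steps until the force climbs.

```bash
python3 -m creep '0 -3 0 0 0 0 0;0 0 0 0 0 0 0'; python3 -m creep '0 -2 0 0 0 0 0;0 0 0 0 0 0 0';python3 -m creep '0 -2 0 0 0 0 0;0 0 0 0 0 0 0'
```

```text
t: 12.0
ee_pos: [0.5198, -0.1318, 0.1297]
ee_rot: [180.0, -0.0, 178.3]
wrist_force: [-2.4, 4.2, -0.1]
opening: 0.0001
grasp_force: 1.7
t: 12.2
ee_pos: [0.5198, -0.134, 0.1297]
ee_rot: [-180.0, -0.0, 178.3]
wrist_force: [-2.7, 3.0, 0.1]
opening: 0.0006
grasp_force: 1.7
t: 12.4
ee_pos: [0.5197, -0.1351, 0.1297]
ee_rot: [179.9, -0.0, 178.3]
wrist_force: [-3.2, 6.0, 0.8]
opening: 0.0004
grasp_force: 2.9
```

```bash
python3 -m creep '0 -2 0 0 0 0 0;0 0 0 0 0 0 0'; python3 -m creep '0 -1 0 0 0 0 0;0 0 0 0 0 0 0;0 0 0 0 0 0 0'; python3 -c "
from h import *
p,_=camera('top');q,_=camera('scene')
for n,i in (('top',p),('scene',q)):
  for a,c,m in blobs(mask(i,(0,140,60),(8,255,255))|mask(i,(172,140,60),(180,255,255)),4):
    w=pt(n,*c,.14)
    if .45<w[0]<.62 and -.25<w[1]<.0: print(n,a,c,w)
"
```

```text
t: 12.6
ee_pos: [0.5196, -0.1358, 0.1297]
ee_rot: [179.9, -0.0, 178.4]
wrist_force: [-2.9, 10.2, 1.8]
opening: 0.0005
grasp_force: 5.1
t: 12.9
ee_pos: [0.5196, -0.1361, 0.1296]
ee_rot: [179.8, -0.0, 178.4]
wrist_force: [-2.0, 12.2, 2.0]
opening: 0.0001
grasp_force: 6.1
scene 34 [270.76470588 220.32352941] [ 0.5189935  -0.16339153  0.14      ]
```

```bash
python3 -m creep '0 14 0 0 0 0 0;-1 12 0 0 0 0 0;-3 12 0 0 0 0 0;-5 20 0 0 0 0 0;-9 20 0 0 0 0 0;-10 20 0 0 0 0 0;-10 20 0 0 0 0 0;0 10 0 0 0 0 0.45'; python3 -m creep '0 15 0 0 0 0 0.45;10 20 0 0 0 0 0.45;10 20 -10 0 0 0 0.45;0 0 0 0 0 0 0.45;0 0 0 0 0 0 0.45'; python3 go.py .5364 .0535 .0485 178.3;python3 knife.py narrow .063;  python3 -c "
from h import *
p,_=camera('top');q,_=camera('scene')
for n,i in (('top',p),('scene',q)):
  for a,c,m in blobs(mask(i,(0,140,60),(8,255,255))|mask(i,(172,140,60),(180,255,255)),4):
    w=pt(n,*c,.14)
    if .45<w[0]<.62 and -.25<w[1]<.0: print(n,a,c,w)
"
```

```text
t: 13.8
ee_pos: [0.5629, -0.0099, 0.1298]
ee_rot: [180.0, 0.1, 178.4]
wrist_force: [0.6, -0.3, -0.4]
opening: 0.0047
grasp_force: 0.0
t: 14.3
ee_pos: [0.5429, 0.0433, 0.14]
ee_rot: [-180.0, 0.0, 178.3]
wrist_force: [-0.2, 0.1, 0.6]
opening: 0.0404
grasp_force: 0.0
now [0.5429 0.0433 0.14  ] [-1.7998e+02  4.0000e-02  1.7832e+02] t 14.3 F [-0.2  0.1  0.6] open 0.0404 J7 80.0
turn [-0.0004  0.0007  0.0003] shift after turn [ 6.8 10.  91.5] before turn [ 6.9 10.1 91.5]
scene 304 [292.7 187.6] [0.4076 0.0112 0.063 ]
scene 100 [332.  203.5] [0.5438 0.0521 0.063 ]
scene 14 [368.5 164.5] [0.5048 0.2708 0.063 ]
scene 30 [309.5 213.6] [ 0.57466248 -0.07169817  0.14      ]
```

```bash
python3 -m creep '7 10.5 0 0 0 0 0.45;0 0 25 0 0 0 0.45;0 0 30 0 0 0 0.45;0 0 25 0 0 0 0.45;0 0 10 0 0 0 0.45;0 0 1.5 0 0 0 0.45;0 0 0 0 0 0 0.45'; python3 -m creep '0 0 0 0 0 0 0;0 0 0 0 0 0 0;0 0 0 0 0 0 0;0 0 0 0 0 0 0;0 0 0 0 0 0 0;0 0 0 0 0 0 0;0 0 0 0 0 0 0' 45;  python3 -m creep '0 0 -6 0 0 0 0;0 0 -6 0 0 0 0;0 0 -6 0 0 0 0;0 0 -8 0 0 0 0;0 0 -15 0 0 0 0;0 0 -25 0 0 0 0;0 0 -30 0 0 0 0;0 0 -20 0 0 0 0'; python3 - <<'E'
from h import *
q,_=camera("scene");p,_=camera("top")
for n,im in (("top",p),("scene",q)):
  m=mask(im,(0,0,150),(180,60,255))
  m=cv2.morphologyEx(m,cv2.MORPH_OPEN,np.ones((3,3),np.uint8))
  for a,c,mm in blobs(m,1500):
    w=pt(n,*c,.016)
    if not(.3<w[0]<.7 and -.6<w[1]<-.2): continue
    h=cv2.convexHull(np.argwhere(mm)[:,::-1].astype(np.int32)); e=cv2.approxPolyDP(h,8,True)[:,0]; print(n,a,e.tolist(),pt(n,e[:,0],e[:,1],.016).round(3).tolist())
E
python3 go.py .47 -.30 .16 178.3; python3 knife.py narrow .17
```

```text
t: 15.2
ee_pos: [0.5367, 0.0543, 0.0488]
ee_rot: [180.0, 0.0, 178.3]
wrist_force: [-0.2, -0.4, 0.1]
opening: 0.0413
grasp_force: 0.0
t: 15.9
ee_pos: [0.5368, 0.0542, 0.0488]
ee_rot: [180.0, 0.1, 178.3]
wrist_force: [-0.5, -1.1, 6.9]
opening: 0.0189
grasp_force: 45.0
t: 16.7
ee_pos: [0.5375, 0.0545, 0.1674]
ee_rot: [179.9, 0.2, 178.3]
wrist_force: [-0.2, 0.3, -1.4]
opening: 0.0186
grasp_force: 45.0
top 6885 [[482, 259], [411, 260], [408, 170], [480, 168]] [[0.381, -0.463, 0.016], [0.373, -0.257, 0.016], [0.644, -0.253, 0.016], [0.655, -0.472, 0.016]]
scene 18856 [[313, 180], [279, 293], [215, 351], [88, 239], [197, 168], [286, 159]] [[0.392, 0.116, 0.016], [0.642, -0.25, 0.016], [0.653, -0.46, 0.016], [0.107, -0.541, 0.016], [0.061, -0.137, 0.016], [0.244, 0.121, 0.016]]
scene 17907 [[424, 256], [387, 351], [350, 392], [315, 399], [183, 391], [136, 363], [83, 289], [361, 230]] [[0.844, 0.127, 0.016], [0.942, -0.166, 0.016], [0.941, -0.297, 0.016], [0.897, -0.363, 0.016], [0.679, -0.562, 0.016], [0.548, -0.608, 0.016], [0.265, -0.618, 0.016], [0.653, 0.069, 0.016]]
now [0.5388 0.0547 0.1682] [179.89   0.4  178.29] t 16.8 F [ 0.8 -0.1 -0.6] open 0.0187 J7 79.0
turn [ 0.0018  0.0069 -0.0001] shift after turn [  58.2 -356.6    8.2] before turn [  58.2 -356.6    7.2]
scene 332 [293.6 186.9] [ 0.49   -0.0529  0.17  ]
scene 80 [338.4 179.6] [0.558  0.0596 0.17  ]
scene 18 [366.5 163.5] [0.5687 0.1709 0.17  ]
```

```bash
python3 -m creep '0 0 -14 0 0 0 0;0 -20 0 0 0 0 0;8 -40 0 0 0 0 0;8 -40 0 0 0 0 0;8 -40 0 0 0 0 0;8 -40 0 0 0 0 0;8 -40 0 0 0 0 0;8 -40 0 0 0 0 0'; python3 -m creep '8 -40 0 0 0 0 0;8 -40 0 0 0 0 0;4 -20 20 0 0 0 0;0 0 30 0 0 0 0;0 0 30 0 0 0 0;0 0 0 0 0 0 0;0 0 0 0 0 0 0'; python3 go.py .467 -.305 .0095 180; python3 m.py|tail -2
```

```text
t: 17.7
ee_pos: [0.4795, -0.2056, 0.1772]
ee_rot: [180.0, -0.1, 178.3]
wrist_force: [0.9, -1.3, -0.1]
opening: 0.0184
grasp_force: 45.0
t: 18.4
ee_pos: [0.4571, -0.3033, 0.0978]
ee_rot: [179.9, -0.1, 178.3]
wrist_force: [-0.0, 0.2, -1.2]
opening: 0.0187
grasp_force: 45.0
now [ 0.4571 -0.3033  0.0978] [ 1.7994e+02 -1.2000e-01  1.7829e+02] t 18.4 F [-0.   0.2 -1.2] open 0.0187 J7 123.0
turn [ 0.001  -0.0021 -0.0298] shift after turn [-9.9 -1.7 88.3] before turn [-10.2  -1.5  88.3]
nm 22 [302.  211.5] [0.50079018 0.06327658 0.069     ]
nm 14 [303.5 186. ] [0.57521306 0.06133883 0.069     ]Traceback (most recent call last):
  File "m.py", line 23, in <module>
    a,c,m=blobs(mm)[0]; ys,xs=np.nonzero(m); w=pt("top",xs,ys,.018)[:,:2]; ev,V=np.linalg.eigh(np.cov(w.T)); ax=V[:,1]*np.sign(V[0,1])
          ~~~~~~~~~^^^
IndexError: list index out of range
```

```bash
python3 -m creep '-5 -1 25 0 0 0 0;-5 -0.5 25 0 0 0 0;0 0 20 0 0 0 0;0 0 10 0 0 0 0;0 0 5 0 0 0 0;0 0 2 0 0 0 0;0 0 0 0 0 0 0'; python3 go.py .467 -.305 .0095 178.3
```

```text
t: 19.2
ee_pos: [0.4681, -0.3058, 0.012]
ee_rot: [-180.0, 0.1, 178.3]
wrist_force: [-0.2, 0.7, -1.3]
opening: 0.0186
grasp_force: 45.0
now [ 0.4681 -0.3058  0.012 ] [-1.7997e+02  6.0000e-02  1.7829e+02] t 19.2 F [-0.2  0.7 -1.3] open 0.0186 J7 124.0
turn [-0.0005  0.0011 -0.0002] shift after turn [1.1 0.8 2.5] before turn [1.1 0.8 2.5]
```

```bash
python3 -m creep '0 0 1 0 0 0 0;0 0 0 0 0 0 0.3;0 0 0 0 0 0 0.3;0 0 0 0 0 0 0.3;0 0 0 0 0 0 0.3'; python3 -m creep '0 0 -20 0 0 0 0.3;0 0 -30 0 0 0 0.3;0 0 -40 0 0 0 0.3;0 30 -30 0 0 0 1;0 40 0 0 0 0 1;0 40 0 0 0 0 1;0 40 0 0 0 0 1;0 40 0 0 0 0 1'; python3 - <<'E'
from h import *
p,_=camera("top");q,_=camera("scene")
a=cv2.resize(p[150:280,380:510,::-1],(400,400),interpolation=cv2.INTER_CUBIC);b=cv2.resize(p[140:270,160:290,::-1],(400,400),interpolation=cv2.INTER_CUBIC)
cv2.imwrite("pics/t5.png",np.hstack([a,b]))
for k in("medium","wide"):
  lo,hi=COL[k]
  for n,im in (("top",p),("scene",q)):
    for A,c,m in blobs(mask(im,lo,hi),60):
      ys,xs=np.nonzero(m);w=pt(n,xs,ys,.018)[:,:2]; o=w.mean(0)
      if not(.35<o[0]<.7 and .1<o[1]<.5):continue
      ev,V=np.linalg.eigh(np.cov(w.T));ax=V[:,1]*np.sign(V[0,1]);t=(w-o)@ax
      print(k,n,A,o.round(4),np.degrees(np.arctan2(ax[1],ax[0])).round(2),t.min().round(3),t.max().round(3))
E
python3 go.py .52 .2 .1 180
```

```text
t: 19.7
ee_pos: [0.4677, -0.3056, 0.0104]
ee_rot: [-180.0, 0.0, 178.3]
wrist_force: [0.7, -0.1, -0.4]
opening: 0.0274
grasp_force: 0.0
t: 20.5
ee_pos: [0.4731, -0.114, 0.1305]
ee_rot: [180.0, 0.0, 178.3]
wrist_force: [1.1, 0.1, 0.2]
opening: 0.0631
grasp_force: 0.0
medium top 211 [0.5174 0.1999] 3.05 -0.053 0.053
medium scene 148 [0.5146 0.2   ] 1.32 -0.06 0.055
wide top 191 [0.4872 0.2974] 6.22 -0.052 0.051
wide scene 135 [0.4831 0.2977] 5.4 -0.059 0.053
now [ 0.4736 -0.1095  0.1303] [ 1.7985e+02 -1.0000e-02  1.7873e+02] t 20.6 F [0.6 0.1 0.2] open 0.0708 J7 100.0
turn [ 0.0027 -0.0001 -0.0221] shift after turn [-46.4 309.5  30.3] before turn [-39.6 310.4  31.1]
```

View pics/t5.png

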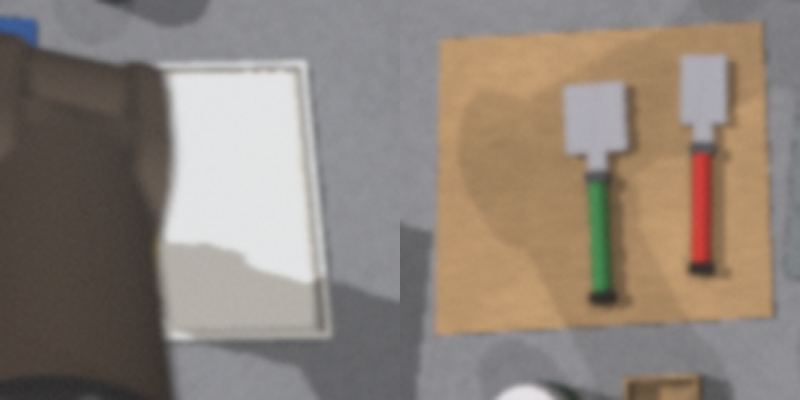

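The tray's right part is empty as expected (knife hidden behind the arm); red at crop (700,210) and green (600,240) are undisturbed.

```bash
python3 -m creep '0 39 0 0 0 0 1;0 39 0 0 0 0 1;0 39 0 0 0 0 1;0 39 0 0 0 0 1;0 39 0 0 0 0 1;0 39 0 0 0 0 1;0 39 0 0 0 0 1;0 37 0 0 0 0 1'; python3 -m creep '-20 0 10 0 0 -0.077 1;-22 0 20 0 0 0 1;0 0 0 0 0 0 1;0 0 0 0 0 0 1'; python3 go.py .516 .1995 .008 182.7; python3 - <<'E'
from h import *
p,_=camera("top");q,_=camera("scene")
cv2.imwrite("pics/t6.png",cv2.resize(p[150:280,380:510,::-1],(400,400),interpolation=cv2.INTER_CUBIC))
E
```

```text
t: 21.4
ee_pos: [0.4827, 0.1955, 0.1304]
ee_rot: [180.0, 0.0, 178.3]
wrist_force: [0.7, -0.6, 0.1]
opening: 0.0919
grasp_force: 0.0
t: 21.8
ee_pos: [0.5244, 0.1938, 0.0997]
ee_rot: [-180.0, -0.1, -177.4]
wrist_force: [-0.8, -0.6, 0.3]
opening: 0.0917
grasp_force: 0.0
now [0.5244 0.1938 0.0997] [-1.7995e+02 -8.0000e-02 -1.7738e+02] t 21.8 F [-0.8 -0.6  0.3] open 0.0917 J7 69.0
turn [-0.0008 -0.0014 -0.0013] shift after turn [ 8.1  6.1 91.7] before turn [ 8.   6.1 91.7]
```

View pics/t6.png

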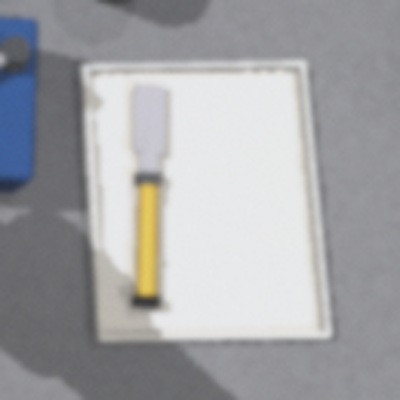

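The yellow knife lies flat within the tray (crop 130–165, 85–305). Now the medium one.

```bash
python3 -m creep '8 6 20 0 0 0 1;0 0 30 0 0 0 1;0 0 25 0 0 0 1;0 0 13 0 0 0 1;0 0 4 0 0 0 1;0 0 0 0 0 0 0.6;0 0 0 0 0 0 0.2;0 0 0 0 0 0 0' 45; python3 -m creep '0 0 0 0 0 0 0;0 0 0 0 0 0 0;0 0 0 0 0 0 0;0 0 0 0 0 0 0;0 0 0 0 0 0 0;0 0 0 0 0 0 0;0 0 0 0 0 0 0;0 0 0 0 0 0 0'; python3 -m creep '0 0 0 0 0 0 0;0 0 -20 0 0 0 0;0 0 -30 0 0 0 0;0 0 -40 0 0 0 0;0 0 -10 0 0 0 0;0 0 0 0 0 0 0'; python3 go.py .5370 .054 .108 178.3
```

```text
t: 22.7
ee_pos: [0.517, 0.2007, 0.0094]
ee_rot: [180.0, 0.1, -177.3]
wrist_force: [-0.9, 0.8, 0.1]
opening: 0.0724
grasp_force: 0.0
t: 23.5
ee_pos: [0.5162, 0.2004, 0.0082]
ee_rot: [180.0, -0.0, -177.3]
wrist_force: [-0.0, 1.1, -0.3]
opening: 0.0187
grasp_force: 45.0
t: 24.1
ee_pos: [0.5173, 0.2008, 0.1098]
ee_rot: [179.9, 0.2, -177.3]
wrist_force: [1.0, -0.2, -1.4]
opening: 0.0187
grasp_force: 45.0
now [0.5173 0.2008 0.1098] [ 179.91    0.18 -177.3 ] t 24.1 F [ 1.  -0.2 -1.4] open 0.0187 J7 68.0
turn [0.0016 0.0032 0.0767] shift after turn [ -24.1 -146.2    1.8] before turn [ -12.8 -147.6    1.7]
```

```bash
python3 -m creep '0 0 -10 0 0 0.077 0;-4 -30 0 0 0 0 0;-5 -40 0 0 0 0 0;-5 -40 0 0 0 0 0;-5 -28 0 0 0 0 0;-4 -8 0 0 0 0 0;0 0 10 0 0 0 0;0 0 0 0 0 0 0'; python3 -m creep '0 0 0 0 0 0 0;0 0 0 0 0 0 0'; python3 go.py .5370 .054 .083 178.3; python3 - <<'E'
from h import *
q,_=camera("scene")
cv2.imwrite("pics/s7c.png",cv2.resize(q[160:245,300:400,::-1],None,fx=6,fy=6,interpolation=cv2.INTER_CUBIC))
E
```

```text
t: 24.9
ee_pos: [0.5334, 0.055, 0.106]
ee_rot: [180.0, -0.2, 178.4]
wrist_force: [0.3, 1.2, -0.8]
opening: 0.0186
grasp_force: 45.0
t: 25.1
ee_pos: [0.5345, 0.0552, 0.1079]
ee_rot: [180.0, -0.0, 178.4]
wrist_force: [0.4, 0.2, -1.9]
opening: 0.0186
grasp_force: 45.0
now [0.5345 0.0552 0.1079] [ 1.7998e+02 -4.0000e-02  1.7841e+02] t 25.1 F [ 0.4  0.2 -1.9] open 0.0186 J7 80.0
turn [ 0.0004 -0.0007  0.002 ] shift after turn [-2.5 -1.1 24.9] before turn [-2.5 -1.1 24.9]
```

View pics/s7c.png

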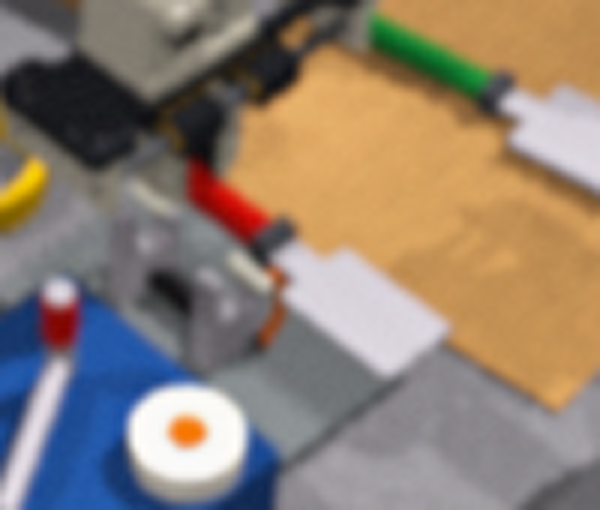

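Red knife held level over the clip, tip middle near (420,350), matching the first one. Pressing down.

```bash
python3 -m creep '-2.5 -1 10 0 0 0 0;0 0 10 0 0 0 0;0 0 5 0 0 0 0;0 0 4 0 0 0 0;0 0 0 0 0 0 0';python3 -m creep '0 0 4 0 0 0 0;0 0 4 0 0 0 0;0 0 0 0 0 0 0'; python3 -m creep '0 0 4 0 0 0 0;0 0 4 0 0 0 0;0 0 0 0 0 0 0'; python3 -m creep '0 0.5 4 0 0 0 0;0 0 4 0 0 0 0;0 0 0 0 0 0 0'
```

```text
t: 25.65
ee_pos: [0.5368, 0.0526, 0.0785]
ee_rot: [-180.0, -0.1, 178.3]
wrist_force: [0.4, 0.1, -0.3]
opening: 0.0189
grasp_force: 45.0
t: 25.95
ee_pos: [0.5382, 0.0536, 0.0717]
ee_rot: [179.9, 0.1, 178.3]
wrist_force: [0.8, 3.3, 1.0]
opening: 0.0188
grasp_force: 45.0
t: 26.25
ee_pos: [0.5386, 0.0536, 0.0636]
ee_rot: [179.9, 0.1, 178.3]
wrist_force: [3.0, 4.2, -2.0]
opening: 0.0187
grasp_force: 45.1
t: 26.55
ee_pos: [0.5377, 0.0538, 0.0551]
ee_rot: [180.0, 0.0, 178.3]
wrist_force: [1.3, 4.2, -1.9]
opening: 0.0189
grasp_force: 45.0
```

```bash
python3 -m creep '0 0 4 0 0 0 0;0 0 2 0 0 0 0;0 0 0 0 0 0 0';python3 -m creep '0 0 1 0 0 0 0;0 0 0 0 0 0 0';python3 -m creep '0 0 1 0 0 0 0;0 0 0 0 0 0 0';python3 -m creep '0 0 1 0 0 0 0;0 0 0 0 0 0 0'
```

```text
t: 26.85
ee_pos: [0.5372, 0.0538, 0.0491]
ee_rot: [180.0, -0.0, 178.3]
wrist_force: [0.2, 5.8, 2.3]
opening: 0.0188
grasp_force: 45.0
t: 27.05
ee_pos: [0.5373, 0.0538, 0.0489]
ee_rot: [180.0, 0.0, 178.3]
wrist_force: [-3.2, 4.8, 14.5]
opening: 0.0193
grasp_force: 45.0
t: 27.25
ee_pos: [0.5373, 0.0538, 0.0488]
ee_rot: [179.9, 0.0, 178.3]
wrist_force: [-6.8, 4.9, 26.3]
opening: 0.0187
grasp_force: 45.0
t: 27.45
ee_pos: [0.5374, 0.0538, 0.0487]
ee_rot: [179.9, 0.0, 178.3]
wrist_force: [-10.4, 3.3, 38.4]
opening: 0.0185
grasp_force: 45.0
```

Seated hard on the floor. Release, rise, lever.

```bash
python3 -m creep '0 0 -3 0 0 0 0;0 0 0 0 0 0 0.45;0 0 0 0 0 0 0.45;0 0 0 0 0 0 0.45;0 0 0 0 0 0 0.45;0 0 0 0 0 0 0.45'; python3 -m creep '0 0 -20 0 0 0 0.45;0 0 -30 0 0 0 0.45;0 0 -40 0 0 0 0.45;0 0 -20 0 0 0 0;0 0 0 0 0 0 0;0 0 0 0 0 0 0'; python3 knife.py medium .063; python3 go.py .573 -.028 .13 178.3
```

```text
t: 28.05
ee_pos: [0.5372, 0.0528, 0.049]
ee_rot: [-180.0, -0.0, 178.3]
wrist_force: [-1.1, 0.7, 0.6]
opening: 0.0411
grasp_force: 0.0
t: 28.65
ee_pos: [0.5373, 0.0531, 0.1591]
ee_rot: [180.0, 0.0, 178.3]
wrist_force: [-0.4, 0.8, -0.4]
opening: 0.0222
grasp_force: 0.0
scene 107 [331.9 203.6] [0.5439 0.0512 0.063 ]
scene 15 [309.5 213.7] [ 0.5256 -0.0264  0.063 ]
now [0.5365 0.053  0.1581] [-1.7997e+02 -1.1000e-01  1.7829e+02] t 28.8 F [-1.6 -0.2 -1.4] open 0.0136 J7 80.0
turn [-0.0005 -0.002  -0.0001] shift after turn [-38.9 -79.9  28.1] before turn [-39.  -79.9  28. ]
```

```bash
python3 -m creep '-19 -35 0 0 0 0 0;-20 -35 10 0 0 0 0;0 -10 18 0 0 0 0;0 0 0 0 0 0 0;0 -7 0 0 0 0 0;0 -7 0 0 0 0 0;0 0 0 0 0 0 0'; python3 -m creep '9 -6 0 0 0 0 0;8 -7 0 0 0 0 0;7.5 -8 0 0 0 0 0;7 -9 0 0 0 0 0;0 0 0 0 0 0 0'; python3 -m creep '6 -9 0 0 0 0 0;5 -10 0 0 0 0 0;4 -10 0 0 0 0 0;3 -11 0 0 0 0 0;0 0 0 0 0 0 0';python3 -m creep '1 -11 0 0 0 0 0;0.5 -11 0 0 0 0 0;0 -2 0 0 0 0 0;0 0 0 0 0 0 0'; python3 -m creep '0 -2 0 0 0 0 0;0 0 0 0 0 0 0'
```

```text
t: 29.45
ee_pos: [0.5736, -0.0425, 0.1319]
ee_rot: [-180.0, 0.0, 178.3]
wrist_force: [-0.1, 0.2, 0.3]
opening: 0.0006
grasp_force: 0.0
t: 29.95
ee_pos: [0.5381, -0.0713, 0.1312]
ee_rot: [180.0, -0.2, 178.2]
wrist_force: [-3.1, 5.7, 0.6]
opening: 0.0008
grasp_force: 2.5
t: 30.45
ee_pos: [0.5204, -0.112, 0.1312]
ee_rot: [-180.0, -0.1, 178.2]
wrist_force: [-2.0, 3.5, -0.8]
opening: 0.0006
grasp_force: 1.7
t: 30.85
ee_pos: [0.5195, -0.1344, 0.1311]
ee_rot: [180.0, -0.0, 178.3]
wrist_force: [-2.4, 3.0, 0.8]
opening: 0.0007
grasp_force: 1.7
t: 31.05
ee_pos: [0.5196, -0.1353, 0.1311]
ee_rot: [179.9, -0.0, 178.3]
wrist_force: [-3.2, 5.9, 0.9]
opening: 0.0003
grasp_force: 3.0
```

```bash
python3 -m creep '0 -2 0 0 0 0 0;0 0 0 0 0 0 0'; python3 -m creep '0 -1 0 0 0 0 0;0 0 0 0 0 0 0;0 0 0 0 0 0 0'; python3 -m creep '0 14 0 0 0 0 0;-1 12 0 0 0 0 0;-3 12 0 0 0 0 0;-5 20 0 0 0 0 0;-9 20 0 0 0 0 0;-10 20 0 0 0 0 0;-10 20 0 0 0 0 0;0 10 0 0 0 0 0.45'; python3 -m creep '0 15 0 0 0 0 0.45;10 20 0 0 0 0 0.45;10 20 -10 0 0 0 0.45;0 0 0 0 0 0 0.45;0 0 0 0 0 0 0.45'; python3 go.py .5373 .0538 .049 178.3;python3 knife.py medium .063
```

```text
t: 31.25
ee_pos: [0.5195, -0.1359, 0.1311]
ee_rot: [179.8, -0.1, 178.4]
wrist_force: [-2.7, 9.9, 2.8]
opening: 0.0008
grasp_force: 5.0
t: 31.55
ee_pos: [0.5195, -0.1362, 0.1311]
ee_rot: [179.8, -0.1, 178.4]
wrist_force: [-4.1, 12.4, 2.5]
opening: 0.0003
grasp_force: 6.1
t: 32.35
ee_pos: [0.5628, -0.0103, 0.1313]
ee_rot: [180.0, 0.1, 178.4]
wrist_force: [-0.7, -0.7, -0.8]
opening: 0.0046
grasp_force: 0.0
t: 32.85
ee_pos: [0.5428, 0.0429, 0.1414]
ee_rot: [-180.0, 0.0, 178.3]
wrist_force: [0.2, -0.1, -1.5]
opening: 0.0401
grasp_force: 0.0
now [0.5428 0.0429 0.1414] [-1.7998e+02  3.0000e-02  1.7832e+02] t 32.9 F [ 0.2 -0.1 -1.5] open 0.0401 J7 81.0
turn [-0.0004  0.0005  0.0003] shift after turn [ 5.9 10.7 92.4] before turn [ 5.9 10.8 92.4]
scene 110 [331.8 203.7] [0.5438 0.051  0.063 ]
scene 13 [309.8 214. ] [ 0.527  -0.0268  0.063 ]
```

Lever is back (scene 309.8,214, as at rest). Regrasp and pull out.

```bash
python3 -m creep '6 11 0 0 0 0 0.45;0 0 25 0 0 0 0.45;0 0 30 0 0 0 0.45;0 0 25 0 0 0 0.45;0 0 10 0 0 0 0.45;0 0 2.5 0 0 0 0.45;0 0 0 0 0 0 0.45'; python3 -m creep '0 0 0 0 0 0 0;0 0 0 0 0 0 0;0 0 0 0 0 0 0;0 0 0 0 0 0 0;0 0 0 0 0 0 0;0 0 0 0 0 0 0;0 0 0 0 0 0 0' 45;  python3 -m creep '0 0 -6 0 0 0 0;0 0 -6 0 0 0 0;0 0 -6 0 0 0 0;0 0 -8 0 0 0 0;0 0 -15 0 0 0 0;0 0 -25 0 0 0 0;0 0 -30 0 0 0 0;0 0 -35 0 0 0 0'; python3 go.py .467 -.366 .18 178.3; python3 knife.py medium .17
```

```text
t: 33.65
ee_pos: [0.5376, 0.0542, 0.0491]
ee_rot: [180.0, 0.0, 178.3]
wrist_force: [-0.6, -0.4, -0.2]
opening: 0.0412
grasp_force: 0.0
t: 34.35
ee_pos: [0.5378, 0.0542, 0.0493]
ee_rot: [180.0, 0.1, 178.3]
wrist_force: [-0.6, -0.1, 6.5]
opening: 0.0187
grasp_force: 45.0
t: 35.15
ee_pos: [0.5372, 0.0544, 0.1815]
ee_rot: [180.0, 0.0, 178.3]
wrist_force: [1.0, 0.1, -0.1]
opening: 0.0188
grasp_force: 45.0
now [0.5372 0.0544 0.1815] [1.7998e+02 1.0000e-02 1.7830e+02] t 35.1 F [ 1.   0.1 -0.1] open 0.0188 J7 79.0
turn [0.0004 0.0002 0.    ] shift after turn [  57.7 -422.3    1.5] before turn [  57.8 -422.3    1.3]
scene 90 [338.8 174.7] [0.5443 0.0755 0.17  ]
scene 15 [309.9 213.8] [ 0.5952 -0.0891  0.17  ]
```

```bash
python3 -m creep '0 -22 0 0 0 0 0;5 -40 0 0 0 0 0;6 -40 0 0 0 0 0;6 -40 0 0 0 0 0;6 -40 0 0 0 0 0;6 -40 0 0 0 0 0;6 -40 0 0 0 0 0;6 -40 0 0 0 0 0'; python3 -m creep '6 -40 0 0 0 0 0;6 -40 0 0 0 0 0;5 -40 20 0 0 0 0;0 0 30 0 0 0 0;0 0 30 0 0 0 0;0 0 0 0 0 0 0;0 0 0 0 0 0 0'; python3 go.py .467 -.366 .0105 178.3
```

```text
t: 36.05
ee_pos: [0.4872, -0.2479, 0.1802]
ee_rot: [-180.0, 0.1, 178.3]
wrist_force: [1.5, 0.5, -0.2]
opening: 0.0187
grasp_force: 45.0
t: 36.75
ee_pos: [0.467, -0.3657, 0.1002]
ee_rot: [180.0, -0.0, 178.3]
wrist_force: [0.7, 0.2, 0.2]
opening: 0.0187
grasp_force: 45.0
now [ 0.467  -0.3657  0.1002] [ 1.7998e+02 -1.0000e-02  1.7831e+02] t 36.8 F [0.7 0.2 0.2] open 0.0187 J7 129.0
turn [ 0.0004 -0.0002  0.0002] shift after turn [-0.  -0.3 89.7] before turn [-0.  -0.3 89.7]
```

```bash
python3 -m creep '0 0 30 0 0 0 0;0 0 30 0 0 0 0;0 0 18 0 0 0 0;0 0 8 0 0 0 0;0 0 3 0 0 0 0;0 0 0 0 0 0 0'; python3 -m creep '0 0 1 0 0 0 0;0 0 0 0 0 0 0.3;0 0 0 0 0 0 0.3;0 0 0 0 0 0 0.3;0 0 0 0 0 0 0.3'; python3 -m creep '0 0 -20 0 0 0 0.3;0 0 -30 0 0 0 0.3;0 0 -40 0 0 0 0.3;0 30 -30 0 0 0 1;0 40 0 0 0 0 1;0 40 0 0 0 0 1;0 40 0 0 0 0 1;0 40 0 0 0 0 1'; python3 -m creep '0 40 0 0 0 0 1;0 40 0 0 0 0 1;0 40 0 0 0 0 1;0 40 0 0 0 0 1;0 40 0 0 0 0 1;0 40 0 0 0 0 1;0 0 0 0 0 0 1;0 0 0 0 0 0 1'; cat > w.py <<'E'
from h import *
p,_=camera("top");q,_=camera("scene")
for k in("narrow","medium","wide"):
  lo,hi=COL[k]
  for n,im in (("top",p),("scene",q)):
    for A,c,m in blobs(mask(im,lo,hi),60):
      ys,xs=np.nonzero(m);w=pt(n,xs,ys,.018)[:,:2]; o=w.mean(0)
      if not(.35<o[0]<.7 and abs(o[1])<.5):continue
      ev,V=np.linalg.eigh(np.cov(w.T));ax=V[:,1]*np.sign(V[0,1]);t=(w-o)@ax
      print(k,n,A,o.round(4),np.degrees(np.arctan2(ax[1],ax[0])).round(2),t.min().round(3),t.max().round(3))
E
python3 w.py; python3 go.py .485 .297 .1 186
```

```text
t: 37.35
ee_pos: [0.4677, -0.3664, 0.0119]
ee_rot: [-179.9, 0.1, 178.3]
wrist_force: [-0.1, 0.1, 0.3]
opening: 0.0192
grasp_force: 45.0
t: 37.85
ee_pos: [0.4669, -0.366, 0.01]
ee_rot: [-180.0, 0.0, 178.3]
wrist_force: [-0.3, 1.6, -0.3]
opening: 0.0275
grasp_force: 0.0
t: 38.65
ee_pos: [0.4723, -0.1745, 0.13]
ee_rot: [180.0, 0.0, 178.3]
wrist_force: [0.1, 0.6, 0.2]
opening: 0.0629
grasp_force: 0.0
t: 39.45
ee_pos: [0.4795, 0.0646, 0.1297]
ee_rot: [-180.0, -0.0, 178.4]
wrist_force: [-0.4, -1.6, -0.7]
opening: 0.0918
grasp_force: 0.0
narrow top 186 [ 0.471 -0.307] -3.11 -0.053 0.051
narrow scene 327 [0.3716 0.0422] -35.18 -0.059 0.056
narrow scene 194 [ 0.4637 -0.3052] -1.76 -0.056 0.052
medium top 157 [ 0.4738 -0.3675] -2.24 -0.055 0.047
medium scene 214 [ 0.4623 -0.3662] -2.57 -0.057 0.053
wide top 197 [0.4883 0.2973] 5.96 -0.053 0.053
wide scene 139 [0.4835 0.2981] 5.36 -0.059 0.055
now [0.4796 0.0626 0.1297] [-1.7997e+02 -1.0000e-02  1.7821e+02] t 39.5 F [ 0.4 -0.4  0.2] open 0.092 J7 78.0
turn [-6.00e-04 -1.00e-04 -1.36e-01] shift after turn [-29.9 232.5  29.7] before turn [  1.9 234.5  29.6]
```

```bash
python3 -m creep '0 39 0 0 0 0 1;0 39 0 0 0 0 1;0 39 0 0 0 0 1;0 39 0 0 0 0 1;0 39 0 0 0 0 1;0 38 0 0 0 0 1;0 0 10 0 0 -0.066 1;0 0 20 0 0 -0.066 1'; python3 -m creep '0 0 0 0 0 0 1;0 0 0 0 0 0 1'; python3 w.py | tail -1; python3 go.py .486 .2977 .008 185.8
```

```text
t: 40.35
ee_pos: [0.4881, 0.2972, 0.1004]
ee_rot: [179.9, 0.2, -174.0]
wrist_force: [0.8, -0.8, 0.5]
opening: 0.0918
grasp_force: 0.0
t: 40.55
ee_pos: [0.487, 0.2952, 0.0998]
ee_rot: [-179.9, -0.0, -174.4]
wrist_force: [-0.6, 0.2, 0.6]
opening: 0.0919
grasp_force: 0.0
wide scene 134 [0.4811 0.2978] 4.79 -0.057 0.055
now [0.4874 0.296  0.1006] [ 1.7998e+02  5.0000e-02 -1.7433e+02] t 40.6 F [0.8 0.2 0.6] open 0.0919 J7 61.0
turn [ 0.0003  0.001  -0.0023] shift after turn [ 1.3  1.8 92.6] before turn [ 1.4  1.8 92.6]
```

```bash
python3 -m creep '1.5 1.8 20 0 0 0 1;0 0 30 0 0 0 1;0 0 25 0 0 0 1;0 0 13 0 0 0 1;0 0 4 0 0 0 1;0 0 0 0 0 0 0.6;0 0 0 0 0 0 0.2;0 0 0 0 0 0 0' 45; python3 -m creep '0 0 0 0 0 0 0;0 0 0 0 0 0 0;0 0 0 0 0 0 0;0 0 0 0 0 0 0;0 0 0 0 0 0 0;0 0 0 0 0 0 0;0 0 0 0 0 0 0;0 0 0 0 0 0 0'; python3 -m creep '0 0 0 0 0 0 0;0 0 -20 0 0 0 0;0 0 -30 0 0 0 0;0 0 -40 0 0 0 0;0 0 -20 0 0 0 0;0 0 0 0 0 0 0;0 0 0 0 0 0 0'; python3 go.py .5370 .054 .115 178.3
```

```text
t: 41.45
ee_pos: [0.4857, 0.2989, 0.0089]
ee_rot: [179.9, 0.1, -174.2]
wrist_force: [0.1, -1.7, -0.2]
opening: 0.0719
grasp_force: 0.0
t: 42.25
ee_pos: [0.4849, 0.2985, 0.0077]
ee_rot: [180.0, 0.0, -174.1]
wrist_force: [0.4, -0.4, -1.2]
opening: 0.019
grasp_force: 45.0
t: 42.95
ee_pos: [0.4847, 0.2983, 0.1175]
ee_rot: [180.0, 0.0, -174.1]
wrist_force: [-1.3, 1.0, -0.5]
opening: 0.0191
grasp_force: 45.0
now [0.4847 0.2983 0.1175] [ 1.7999e+02  1.0000e-02 -1.7415e+02] t 43.0 F [-1.3  1.  -0.5] open 0.0191 J7 61.0
turn [2.000e-04 1.000e-04 1.318e-01] shift after turn [ -59.5 -242.7    2.5] before turn [ -27.1 -248.4    2.5]
```

```bash
python3 -m creep '0 0 0 0 0 0.066 0;0 0 0 0 0 0.066 0;-9 -40 0 0 0 0 0;-10 -40 0 0 0 0 0;-10 -40 0 0 0 0 0;-10 -40 0 0 0 0 0;-10 -40 0 0 0 0 0;-10 -35 0 0 0 0 0'; python3 -m creep '0 -7.5 0 0 0 0 0;0 0 6 0 0 0 0;0 0 0 0 0 0 0;0 0 0 0 0 0 0'; python3 go.py .5370 .054 .083 178.3; python3 - <<'E'
from h import *
q,_=camera("scene")
cv2.imwrite("pics/s8c.png",cv2.resize(q[160:245,300:400,::-1],None,fx=6,fy=6,interpolation=cv2.INTER_CUBIC))
E
```

```text
t: 43.75
ee_pos: [0.5358, 0.0592, 0.116]
ee_rot: [-179.9, -0.2, 178.2]
wrist_force: [0.5, 0.8, -1.1]
opening: 0.0189
grasp_force: 45.0
t: 44.15
ee_pos: [0.5358, 0.0562, 0.1108]
ee_rot: [180.0, -0.1, 178.4]
wrist_force: [-0.3, -0.8, -1.0]
opening: 0.0188
grasp_force: 45.0
now [0.5358 0.0562 0.1108] [ 1.7997e+02 -1.0000e-01  1.7844e+02] t 44.1 F [-0.3 -0.8 -1. ] open 0.0188 J7 81.0
turn [ 0.0005 -0.0018  0.0024] shift after turn [-1.3 -2.2 27.8] before turn [-1.3 -2.2 27.8]
```

View pics/s8c.png

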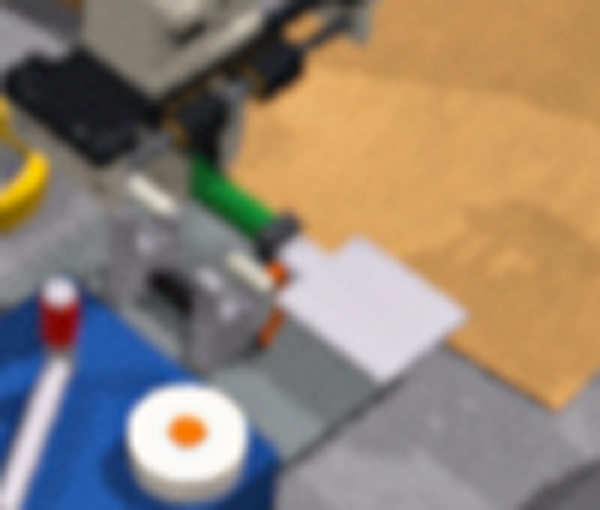

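The green knife is level over the clip, tip middle near (425,347). Pressing down.

```bash
python3 -m creep '-1.3 -2 10 0 0 0 0;0 0 10 0 0 0 0;0 0 8 0 0 0 0;0 0 4 0 0 0 0;0 0 0 0 0 0 0';python3 -m creep '0 0 4 0 0 0 0;0 0 4 0 0 0 0;0 0 0 0 0 0 0'; python3 -m creep '0 0 4 0 0 0 0;0 0 4 0 0 0 0;0 0 0 0 0 0 0'; python3 -m creep '0 0.5 4 0 0 0 0;0 0 4 0 0 0 0;0 0 0 0 0 0 0'
```

```text
t: 44.7
ee_pos: [0.5373, 0.0522, 0.0788]
ee_rot: [-180.0, -0.1, 178.3]
wrist_force: [-0.5, 0.3, -0.9]
opening: 0.0188
grasp_force: 45.0
t: 45.0
ee_pos: [0.5385, 0.0532, 0.0728]
ee_rot: [179.9, 0.1, 178.3]
wrist_force: [-2.5, 2.2, 9.1]
opening: 0.0191
grasp_force: 45.0
t: 45.3
ee_pos: [0.539, 0.0536, 0.0643]
ee_rot: [179.9, 0.1, 178.3]
wrist_force: [1.4, 4.1, -1.1]
opening: 0.0187
grasp_force: 45.1
t: 45.6
ee_pos: [0.5384, 0.0538, 0.0557]
ee_rot: [179.9, 0.1, 178.3]
wrist_force: [1.4, 6.4, -2.9]
opening: 0.0188
grasp_force: 45.0
```

```bash
python3 -m creep '0 0 4 0 0 0 0;0 0 2 0 0 0 0;0 0 0 0 0 0 0';python3 -m creep '0 0 1.5 0 0 0 0;0 0 0 0 0 0 0';python3 -m creep '0 0 1 0 0 0 0;0 0 0 0 0 0 0'
```

```text
t: 45.9
ee_pos: [0.5377, 0.054, 0.0497]
ee_rot: [179.9, -0.0, 178.3]
wrist_force: [-0.4, 5.2, 1.0]
opening: 0.019
grasp_force: 45.0
t: 46.1
ee_pos: [0.5377, 0.054, 0.0485]
ee_rot: [179.9, -0.0, 178.3]
wrist_force: [-1.2, 5.5, 3.6]
opening: 0.0188
grasp_force: 45.0
t: 46.3
ee_pos: [0.5378, 0.0539, 0.0484]
ee_rot: [179.9, 0.0, 178.3]
wrist_force: [-5.3, 4.8, 16.3]
opening: 0.0191
grasp_force: 45.0
```

```bash
python3 -m creep '0 0 1 0 0 0 0;0 0 0 0 0 0 0'; python3 -m creep '0 0 -2.5 0 0 0 0;0 0 0 0 0 0 0.45;0 0 0 0 0 0 0.45;0 0 0 0 0 0 0.45;0 0 0 0 0 0 0.45;0 0 0 0 0 0 0.45'; python3 -m creep '0 0 -20 0 0 0 0.45;0 0 -30 0 0 0 0.45;0 0 -40 0 0 0 0.45;0 0 -20 0 0 0 0;0 0 0 0 0 0 0;0 0 0 0 0 0 0'; python3 knife.py wide .063; python3 go.py .573 -.028 .13 178.3
```

```text
t: 46.5
ee_pos: [0.5378, 0.054, 0.0483]
ee_rot: [179.9, 0.0, 178.3]
wrist_force: [-8.7, 4.8, 27.9]
opening: 0.0185
grasp_force: 45.0
t: 47.1
ee_pos: [0.5378, 0.0524, 0.0486]
ee_rot: [-180.0, -0.0, 178.3]
wrist_force: [0.8, 0.0, -0.0]
opening: 0.0409
grasp_force: 0.0
t: 47.7
ee_pos: [0.5379, 0.0527, 0.1587]
ee_rot: [180.0, 0.0, 178.3]
wrist_force: [-0.1, -1.0, -0.9]
opening: 0.0219
grasp_force: 0.0
scene 88 [328.6 201.1] [0.5295 0.0515 0.063 ]
scene 31 [340.  210.4] [0.5806 0.049  0.063 ]
now [0.5371 0.0526 0.1576] [-1.7997e+02 -1.1000e-01  1.7829e+02] t 47.8 F [ 0.4 -0.5 -1.3] open 0.0139 J7 81.0
turn [-0.0005 -0.0019 -0.0002] shift after turn [-38.3 -79.5  27.6] before turn [-38.4 -79.4  27.5]
```

```bash
python3 -m creep '-19 -35 0 0 0 0 0;-19 -35 10 0 0 0 0;0 -10 18 0 0 0 0;0 0 0 0 0 0 0;0 -7 0 0 0 0 0;0 -7 0 0 0 0 0;0 0 0 0 0 0 0'; python3 -m creep '9 -6 0 0 0 0 0;8 -7 0 0 0 0 0;7.5 -8 0 0 0 0 0;7 -9 0 0 0 0 0;0 0 0 0 0 0 0'; python3 -m creep '6 -9 0 0 0 0 0;5 -10 0 0 0 0 0;4 -10 0 0 0 0 0;3 -11 0 0 0 0 0;0 0 0 0 0 0 0';python3 -m creep '1 -11 0 0 0 0 0;0.5 -11 0 0 0 0 0;0 -2 0 0 0 0 0;0 0 0 0 0 0 0'; python3 -m creep '0 -2 0 0 0 0 0;0 -2 0 0 0 0 0;0 0 0 0 0 0 0'
```

```text
t: 48.5
ee_pos: [0.5732, -0.0429, 0.1314]
ee_rot: [-180.0, 0.1, 178.3]
wrist_force: [-0.6, -0.5, -0.5]
opening: 0.0002
grasp_force: 0.0
t: 49.0
ee_pos: [0.5377, -0.0719, 0.1306]
ee_rot: [180.0, -0.2, 178.2]
wrist_force: [-3.1, 4.0, 1.7]
opening: 0.0007
grasp_force: 2.4
t: 49.5
ee_pos: [0.5199, -0.1124, 0.1307]
ee_rot: [-180.0, -0.1, 178.2]
wrist_force: [-1.8, 3.4, -0.7]
opening: -0.0001
grasp_force: 1.7
t: 49.9
ee_pos: [0.519, -0.1347, 0.1306]
ee_rot: [180.0, -0.0, 178.3]
wrist_force: [-3.0, 3.6, 0.7]
opening: 0.0004
grasp_force: 1.7
t: 50.2
ee_pos: [0.5189, -0.136, 0.1306]
ee_rot: [179.8, -0.1, 178.4]
wrist_force: [-3.6, 11.4, 2.9]
opening: 0.0004
grasp_force: 5.6
```

```bash
python3 -m creep '0 -1 0 0 0 0 0;0 0 0 0 0 0 0;0 0 0 0 0 0 0'; python3 -m creep '0 14 0 0 0 0 0;-1 12 0 0 0 0 0;-3 12 0 0 0 0 0;-5 20 0 0 0 0 0;-9 20 0 0 0 0 0;-10 20 0 0 0 0 0;-10 20 0 0 0 0 0;0 10 0 0 0 0 0.45'; python3 -m creep '0 15 0 0 0 0 0.45;10 20 0 0 0 0 0.45;10 20 -10 0 0 0 0.45;0 0 0 0 0 0 0.45;0 0 0 0 0 0 0.45'; python3 go.py .5378 .0539 .0488 178.3;python3 knife.py wide .063; python3 knife.py medium .14
```

```text
t: 50.5
ee_pos: [0.5189, -0.1363, 0.1306]
ee_rot: [179.8, -0.1, 178.4]
wrist_force: [-3.8, 13.2, 3.3]
opening: 0.0004
grasp_force: 6.6
t: 51.3
ee_pos: [0.5624, -0.0108, 0.1308]
ee_rot: [180.0, 0.1, 178.4]
wrist_force: [0.8, -0.4, 1.2]
opening: 0.0049
grasp_force: 0.0
t: 51.8
ee_pos: [0.5424, 0.0425, 0.141]
ee_rot: [-180.0, 0.0, 178.3]
wrist_force: [0.5, -0.6, -0.7]
opening: 0.0402
grasp_force: 0.0
now [0.5424 0.0425 0.141 ] [-1.7998e+02  3.0000e-02  1.7832e+02] t 51.8 F [ 0.5 -0.6 -0.7] open 0.0402 J7 82.0
turn [-0.0004  0.0006  0.0004] shift after turn [ 4.9 11.3 92.2] before turn [ 5.  11.3 92.2]
scene 88 [328.5 201.1] [0.5293 0.0513 0.063 ]
scene 32 [339.9 210.2] [0.5801 0.0493 0.063 ]
top 121 [448.  226.4] [ 0.4603 -0.3255  0.14  ]
scene 211 [204.3 277.2] [ 0.5453 -0.3902  0.14  ]
scene 14 [309.6 214. ] [ 0.576  -0.0724  0.14  ]
```

```bash
python3 -m creep '5 11.5 0 0 0 0 0.45;0 0 25 0 0 0 0.45;0 0 30 0 0 0 0.45;0 0 25 0 0 0 0.45;0 0 10 0 0 0 0.45;0 0 2.3 0 0 0 0.45;0 0 0 0 0 0 0.45'; python3 -m creep '0 0 0 0 0 0 0;0 0 0 0 0 0 0;0 0 0 0 0 0 0;0 0 0 0 0 0 0;0 0 0 0 0 0 0;0 0 0 0 0 0 0;0 0 0 0 0 0 0' 45;  python3 -m creep '0 0 -6 0 0 0 0;0 0 -6 0 0 0 0;0 0 -6 0 0 0 0;0 0 -8 0 0 0 0;0 0 -15 0 0 0 0;0 0 -25 0 0 0 0;0 0 -30 0 0 0 0;0 0 -35 0 0 0 0'; python3 go.py .467 -.425 .18 178.3; python3 knife.py wide .17; python3 - <<'E'
from h import *
for n,c in [("far inner R",(297,72)),("near inner R",(316,328)),("far inner L",(92,74)),("far outer R",(305,62)),("near outer R",(331,337)),("far outer L",(83,64)),("near outer L",(98,340)),("narrow tip",(151,86))]:
    print(n,pt("top",(c[0]+.5)/400*130-.5+380,(c[1]+.5)/400*130-.5+150,.016 if n[0]!="i" else .01).round(4))
E
```

```text
t: 52.7
ee_pos: [0.5382, 0.0545, 0.0488]
ee_rot: [180.0, 0.0, 178.3]
wrist_force: [-0.5, -0.2, 0.4]
opening: 0.0413
grasp_force: 0.0
t: 53.4
ee_pos: [0.5384, 0.0543, 0.049]
ee_rot: [180.0, 0.1, 178.3]
wrist_force: [-1.1, -0.1, 6.4]
opening: 0.0186
grasp_force: 44.9
t: 54.2
ee_pos: [0.5378, 0.0546, 0.1811]
ee_rot: [180.0, 0.0, 178.3]
wrist_force: [1.1, -0.3, -1.2]
opening: 0.0188
grasp_force: 44.9
now [0.5378 0.0546 0.1811] [1.7997e+02 1.0000e-02 1.7830e+02] t 54.2 F [ 1.1 -0.3 -1.2] open 0.0188 J7 80.0
turn [0.0004 0.0002 0.    ] shift after turn [  56.5 -481.5    1.1] before turn [  56.5 -481.5    0.9]
scene 82 [339.2 174.9] [0.5459 0.0757 0.17  ]
far inner R [ 0.6391 -0.4598  0.016 ]
near inner R [ 0.3892 -0.4649  0.016 ]
far inner L [ 0.6324 -0.2577  0.016 ]
far outer R [ 0.6494 -0.4682  0.016 ]
near outer R [ 0.3811 -0.4786  0.016 ]
far outer L [ 0.6424 -0.249   0.016 ]
near outer L [ 0.3727 -0.2583  0.016 ]
narrow tip [ 0.6215 -0.3156  0.016 ]
```

```bash
python3 -m creep '0 -34 0 0 0 0 0;5 -40 0 0 0 0 0;5 -40 0 0 0 0 0;5 -40 0 0 0 0 0;5 -40 0 0 0 0 0;5 -40 0 0 0 0 0;5 -40 0 0 0 0 0;5 -40 0 0 0 0 0'; python3 -m creep '5 -40 0 0 0 0 0;5 -40 0 0 0 0 0;5 -40 0 0 0 0 0;5 -40 10 0 0 0 0;1.5 -10 30 0 0 -0.03 0;0 0 30 0 0 0 0;0 0 0 0 0 0 0;0 0 0 0 0 0 0'; python3 go.py .467 -.428 .0105 180
```

```text
t: 55.1
ee_pos: [0.4935, -0.26, 0.1799]
ee_rot: [180.0, 0.1, 178.3]
wrist_force: [1.0, 0.3, -0.2]
opening: 0.019
grasp_force: 44.9
t: 55.9
ee_pos: [0.4673, -0.4274, 0.1098]
ee_rot: [180.0, -0.0, -180.0]
wrist_force: [1.1, -0.4, -0.6]
opening: 0.019
grasp_force: 44.9
now [ 0.4673 -0.4274  0.1098] [ 1.7996e+02 -1.0000e-02 -1.7996e+02] t 55.9 F [ 1.1 -0.4 -0.6] open 0.019 J7 136.0
turn [ 0.0007 -0.0002  0.0006] shift after turn [ 0.3 -0.6 99.3] before turn [ 0.3 -0.7 99.3]
```

```bash
python3 -m creep '0 -0.6 30 0 0 0 0;0 0 30 0 0 0 0;0 0 20 0 0 0 0;0 0 12 0 0 0 0;0 0 6 0 0 0 0;0 0 0 0 0 0 0'; python3 -m creep '0 0 1.5 0 0 0 0;0 0 0 0 0 0 0.3;0 0 0 0 0 0 0.3;0 0 0 0 0 0 0.3;0 0 0 0 0 0 0.3'; python3 -m creep '0 0 -20 0 0 0 0.3;0 0 -30 0 0 0 0.3;0 0 -40 0 0 0 0.3;0 30 -30 0 0 0 0.3;0 40 -20 0 0 0 0.3;0 40 -20 0 0 0 0.3;0 40 0 0 0 0 0.3;0 40 0 0 0 0 0.3'; python3 -m creep '0 40 0 0 0 0 0.3;0 40 0 0 0 0 0.3;0 40 0 0 0 0 0.3;0 40 0 0 0 0 0.3;0 40 0 0 0 0 0.3;0 40 0 0 0 0 0.3;0 0 0 0 0 0 0.3;0 0 0 0 0 0 0.3'; python3 w.py; python3 - <<'E'
from h import *
p,_=camera("top")
cv2.imwrite("pics/t9.png",p[:,:,::-1])
E
```

```text
t: 56.5
ee_pos: [0.4676, -0.4286, 0.0121]
ee_rot: [-180.0, 0.0, -180.0]
wrist_force: [0.2, -0.0, -1.3]
opening: 0.019
grasp_force: 44.9
t: 57.0
ee_pos: [0.4672, -0.4286, 0.0102]
ee_rot: [-180.0, 0.0, -180.0]
wrist_force: [0.3, 0.3, -0.3]
opening: 0.0278
grasp_force: 0.0
t: 57.8
ee_pos: [0.4672, -0.2371, 0.1709]
ee_rot: [-180.0, 0.1, -180.0]
wrist_force: [1.1, 1.0, -0.6]
opening: 0.0274
grasp_force: 0.0
t: 58.6
ee_pos: [0.4669, 0.0022, 0.1701]
ee_rot: [-180.0, 0.0, -179.9]
wrist_force: [-0.1, 0.0, -0.0]
opening: 0.0277
grasp_force: 0.0
narrow top 187 [ 0.4708 -0.307 ] -3.21 -0.053 0.051
narrow scene 328 [0.372  0.0431] -37.79 -0.059 0.055
narrow scene 191 [ 0.4635 -0.3052] -1.76 -0.055 0.051
medium top 173 [ 0.47   -0.3674] -2.24 -0.051 0.051
medium scene 216 [ 0.461  -0.3661] -2.77 -0.055 0.054
wide top 173 [ 0.4697 -0.4295] -1.97 -0.055 0.052
wide scene 232 [ 0.4625 -0.4288] -1.28 -0.057 0.055
```

View pics/t9.png

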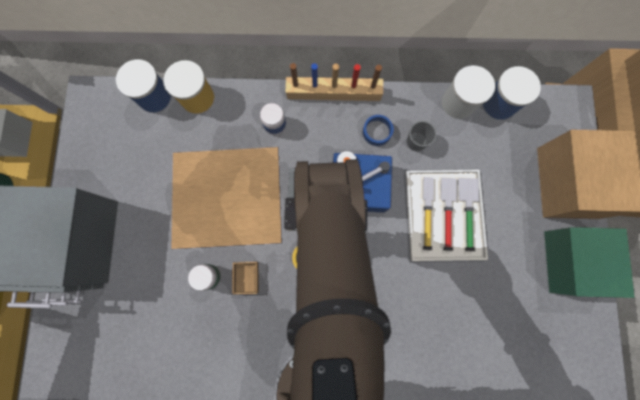

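All three knives lie flat side by side inside the tray (handles at (428,228), (449,228), (470,228)), and the other visible items are where they were.

```bash
python3 -c "
from rig import *
print(finish_job())"
```

```text
the job is handed in; nothing more can be done
None
```

All three knives (narrow, medium, wide, in that order) were clipped, labelled with the lever pushed to its stop, and laid flat in the white tray; the job was handed in at about 59 s of robot time, and no verdict was returned.

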